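# Lock the sizing block's stop screw

### The arm

A 6-joint arm with a two-finger parallel gripper is mounted at the origin on the work surface. World frame = base frame: x ahead of the robot, y to its left, z up, the work surface at z = 0. Lengths are in m, angles in degrees, forces in N, time in s.
With the tool pointing down it reaches from about 0.25 to 0.725 m from the base axis. Payload 4 kg.
Tool frame: the origin (TCP) lies at the very end of the fingers, on their centre line; the grasp point (between the pads) lies grip_point_offset behind it (grip_point_offset is the distance from the TCP to the grasp point, in m); z points along the fingers, y is the direction in which the jaws open and shut (so a half turn about z gives the same grasp; the last joint's range is limited). The gripper opens to 85 mm and grips with 20 to 120 N. Pads are 22 mm wide; open, the fingers measure 114 mm over their backs; the gripper's body (76 mm by 85 mm) begins 54 mm behind the grasp point. The pads swing forward as they close: fully open they stand 13 mm farther back than shut.
Start: joints at [-73.281, 13.785, 0.286, 76.501, 0, 90], TCP at [0.144, -0.479, 0.207] pointing down, gripper open.
Joint ranges: [-155.79, 155.79], [-60.16, 107.12], [-62.33, 73.08], [-114, 123.19], [-81.49, 82.49], [-180, 180]. Speed limits (degrees/s): [159.86, 159.86, 180, 180, 180, 180].

### API

Orientations are given as [roll, pitch, yaw] about the fixed x, y, z axes, in that order (R = Rz(yaw) Ry(pitch) Rx(roll)).
In Python, from station import sense, grab_frame, sign_off, grip_point_offset gives the robot as it stands.
- The arm moves only by the shell command python3 -m creep 'ROWS' [OPENING] [FORCE]. ROWS is JSON, a list of rows, each a list of 2 entries, a list of its own where there are three numbers: the shift along the tool's x, y, z in m, then the turn about the tool's z in rad. In form: [[[tx, ty, tz], twist], ...]. A call has 1 to 12 rows; each row shifts and turns the commanded pose from where the row before left it, along the tool's axes as they then stand; what a row does not reach is not made up. A row lasts 1/10 s, in which the tool goes at most 50 mm and 8.59 degrees, less where a joint would pass 70% of its speed; a pose out of reach is approached as far as the arm can. A call is refused whole if a number of a shift passes 0.05 or a number of a turn 0.15, either way. A call with a gripper value outside its range is refused whole. OPENING is the opening, from -1 (shut) to 1 (fully open), so that 0 is half open, set as the call begins (- or left out, the last holds). The fingers move at their own pace and stop on an object; FORCE is the grip in N (left out, the last holds). Time passes only in rows, so rows that do not move let the fingers close. It gives the time, the measured TCP pose, the force and the opening at its end, in the units of the state.
- sense(): the state, without advancing time (a new reading comes with each control period).
- grab_frame(name): name is "side" or "top" or "wrist"; returns a dict with "pixels" (480x640x3 uint8, blue, green, red), "range_z" (480x640 float32, m along the optical axis (not along the pixel's ray), 0 where there is no reading), "intrinsics" (3x3 intrinsics, pixels), "world_from_camera" (4x4, takes a point from camera to world coordinates). Camera axes: x right, y down, z forward; pixel columns grow to the right and rows downward; lengths in m; the calibration is good to about 2 mm. A picture is of the moment at which its call begins.
- sign_off(): hands the job in, once; it reports no verdict.
The state is a dict: "clock": time; "joints": joint angles; "qd": joint speeds; "joint_efforts": joint torques, N m; "tcp_pos": TCP position; "ee_rot": TCP orientation; "ft_force": force on the tool from outside, world axes, zero at the start; "moment": the same for the moment, N m; "gripper_width": finger opening in m.
Only numpy, scipy, OpenCV 4.12 (cv2) and the standard library are available. Lean on these libraries where they do the work, as an engineer would, in place of code of your own. Each camera call takes 0.05 s, during which the arm holds its last target.

### The job

The stop screw on the aluminium sizing block has been set and must now be locked. Take the open-ended spanner out of the open drawer and lay it flat on the screw's square head with its handle between the two pins so that the screw cannot turn, then swing the locknut's lever clockwise (seen from above) until it stops tight, while the spanner keeps the screw still. Then lay the spanner back flat in the drawer, push the drawer fully shut, and leave everything else on the bench where it is.

Things in the scene. Friction and masses are not known exactly. Their poses are not given: they have to be found in the camera images.
- spanner_grip (a point): the holding spanner: flat open-ended steel spanner, 170 mm long, 16 mm thick, the only one, lying across the open drawer at the start. This point: on its straight handle (22 mm wide), about its centre of mass, half-way up its thickness. x points along the handle to the fork, z up. The handle ends 88 mm behind this point; the wide fork begins 24 mm ahead of it. About 0.28 kg.
- spanner_jaw (a point): centre of the spanner's fork slot, 62 mm ahead of spanner_grip, half-way up its thickness. The fork is 58 mm wide outside; its slot is 36 mm wide and 40 mm long, open at the fork's end, above and below (20 mm from this point to the slot's floor and to the fork's tips).
- spanner_tail (a point): point on the spanner's handle 63 mm behind spanner_grip (125 mm from spanner_jaw), half-way up; this part lies between the two pins when the spanner is on.
- spanner: the same spanner; origin at its underside, below spanner_grip.
- sizing_block: cast aluminium sizing block, fixed. Origin at bench height on the vertical axis of its stop screw; +y points along its long tail to the tail rest, z up. Base 110 mm square under the screw, tail 56 mm wide ending at y = 153 mm, both 18 mm high. Between the nut (68 mm across, below the collar) and the tail rest nothing is higher than 18 mm.
- screw_seat (a point): on the screw axis, 59 mm above the bench, axes as the block's: where spanner_jaw comes when the spanner is on. The screw has a round collar 70 mm across (top at 51 mm), then a square head 32 mm across flats (51 to 69 mm) and a tapered round tip up to 77 mm. Lower the spanner flat, its x along the block's -y, fork over the square, handle between the pins, until it rests on the collar.
- tail_rest (a point): centre of the top of the tail rest, a pedestal 125 mm from the screw axis along the block's +y, 51 mm above the bench. On it stand two upright steel pins, 12 mm thick, 30 mm high with tapered tops, side by side along the block's x with a 29 mm gap for the spanner's handle.
- lever_post (a point): on the upright round dark wooden post at the end of the locknut's lever, 75 mm above the bench: 20 mm thick, top at 92 mm, foot at 29 mm, 85 mm from the screw axis. The lever is a 14 mm bar 37 mm above the bench. The point turns with the nut; with locknut + stop_screw = s the post lies at angle -0.871 - s in the block's frame (from +x towards +y). About 6 N at the post turns it.
- locknut (a joint): turn of the locknut relative to the stop screw, rad, growing clockwise seen from above (tightening). Starts slack at 0 to 0.35, stops firm (tight) at 1.30, stays where it is left. Its thread drags the stop screw: unless the spanner holds the screw against the pins, the screw turns with the nut and the nut does not tighten.
- stop_screw (a joint): turn of the stop screw in the block, rad, growing clockwise seen from above; 0 when its square is parallel to the block's axes; starts within 0.05 of that. Turns easily when not held; with the spanner on it can still turn about 0.2 either way by the spanner's play.
- drawer_unit_drawer0 (a joint): opening of the shallow drawer, m: 0 shut, starts at 0.145 to 0.175 (well open). Slides with about 1 N, stays where it is left.
- drawer_unit: low wooden drawer unit, fixed on the bench, 260 x 300 x 70 mm high; origin at the centre of its underside, -x the way the drawer opens. Its top begins at x = -115 mm and covers the drawer beyond that; only the pulled-out part of the drawer lies open from above.
- drawer_floor (a point): centre of the drawer's inner floor, 22 mm above the bench; moves with the drawer, axes as the unit's (-x out of the unit). Inside, the drawer is 215 mm (x) by 258 mm (y), walls 26 mm above the floor; the front board rises 35 mm above the floor and its inner face is at x = -107.5 mm.
- drawer_unit_drawer0_handle (a point): middle of the turned wooden pull on the drawer's front, 39 mm above the bench: a knob 28 mm across on a thin neck, its round end 8 mm further out (-x) than this point, the drawer's front face 35 mm further in (+x). Moves with the drawer.
- boxwood_head: cracked boxwood mallet head, upright cylinder 76 mm across and 90 mm high with dark cracks, standing on the bench; origin at the centre of its underside. Bystander.
- pewter_ring: grey pewter end ring, 72 mm outside, 58 mm inside, 26 mm high, flat on the bench; origin at the centre of its underside. Bystander.
- cherry_grip: turned dark cherry handle grip, 140 mm long, up to 36 mm thick, lying along its x axis; origin at the centre of its underside. Bystander.
- mallet: finished wooden mallet lying down, head 80 x 130 x 65 mm, handle 26 mm thick reaching 200 mm along its -x; origin under the head. Bystander.
- glue_bottle: closed bottle 60 mm across, 150 mm high, standing; origin at the centre of its underside. Bystander.
- bench_brush: bench brush lying along its x axis, handle to its -x. Bystander.
- wedge_tray: plywood tray of wooden wedges, 160 x 110 x 45 mm; origin at the centre of its underside. Bystander.

How it is judged (in metres and radians):
On the way, in this order (a step that is already met when the one before it is completed fails the run):
1. the spanner lies flat on the stop screw's square head with its handle between the pins (horizontal distance between spanner_jaw and screw_seat below 0.012 m and z of spanner_jaw in the frame of screw_seat between -0.004 and 0.004 m and x of spanner_tail in the frame of screw_seat between -0.008 and 0.008 m and z of spanner_tail in the frame of screw_seat between -0.004 and 0.004 m and y of spanner_tail in the frame of screw_seat above 0.1 m), for 0.2 s.
2. the locknut is turned tight while the spanner is on the screw (all of step 1 and value of joint locknut above 1.2 rad), for 0.2 s.
3. the spanner lies flat in the drawer again (x of spanner_grip in the frame of drawer_floor between -0.11 and 0.11 m and y of spanner_grip in the frame of drawer_floor between -0.13 and 0.13 m and z of spanner_grip in the frame of drawer_floor between 0 and 0.016 m and x of spanner_jaw in the frame of drawer_floor between -0.11 and 0.11 m and y of spanner_jaw in the frame of drawer_floor between -0.13 and 0.13 m and z of spanner_jaw in the frame of drawer_floor between 0 and 0.016 m and x of spanner_tail in the frame of drawer_floor between -0.11 and 0.11 m and y of spanner_tail in the frame of drawer_floor between -0.13 and 0.13 m and z of spanner_tail in the frame of drawer_floor between 0 and 0.016 m), for 0.2 s.
4. the drawer is shut (value of joint drawer_unit_drawer0 below 0.01 m), for 0.2 s.
At the end, for the whole second after the job is handed in: The locknut is tight (beyond 1.2 of 1.3 rad), the stop screw within 0.4 rad of its square position, the spanner lies flat and wholly inside the drawer, at rest, and the drawer is shut to within 10 mm (all of step 3 and value of joint locknut above 1.2 rad and value of joint stop_screw between -0.4 and 0.4 rad and value of joint drawer_unit_drawer0 below 0.01 m and linear speed of spanner below 0.02 m/s and velocity of joint drawer_unit_drawer0 below 0.02 m/s); the robot touches nothing.
It fails at once if the stop screw turns by more than the spanner's play (beyond 0.4 rad either way) (value of joint stop_screw above 0.4 rad or value of joint stop_screw below -0.4 rad).
It fails at once if a bystander is shifted by more than 40 mm (distance of any of boxwood_head, pewter_ring, cherry_grip, mallet, glue_bottle, bench_brush, wedge_tray from where it was at the start of the episode above 0.04 m).
It also fails if it takes over 72 s, if anything falls off the work surface, if the arm or the gripper's body presses on something with over 40 N, if the wrist force passes 120 N, or if a joint passes its speed limit or range.

## Working session

There is one attempt and no reset: what is moved stays moved. The work goes in short steps, Python scripts to look and compute and a shell command to move; the robot and the scene stay as the last step left them, time stands still between calls to the robot, and variables do not carry over. Pictures are saved under pics/ and viewed, and the job is handed in when it is done.

```bash
ls; mkdir -p pics; python3 - <<'E'
from station import *
import cv2
print(sense()); 
try: print(grip_point_offset())
except Exception as e: print(grip_point_offset)
import numpy as np
for n in ["top","side"]:
    f=grab_frame(n); cv2.imwrite(f"pics/{n}0.png",f["pixels"]); np.savez(f"pics/{n}0.npz",**f); print(f["intrinsics"],f["world_from_camera"])
E
```

```text
pics
{'clock': 0.0, 'joints': array([-7.32796184e+01,  1.38310248e+01,  2.14112112e-01,  7.65006189e+01,
        2.10557336e-03,  8.99993717e+01]), 'qd': array([ 0.06460587,  0.02299685, -0.00629144, -0.02526904, -0.00236507,
        0.02409751]), 'joint_efforts': array([ 1.28846234e-03, -3.72323406e+01,  2.52402985e+01,  1.69031799e-02,
        2.06287150e-04, -2.19582454e-06]), 'tcp_pos': array([ 0.14366924, -0.4782145 ,  0.20632588]), 'ee_rot': array([-1.79882468e+02, -2.10685777e-03,  1.67210056e+01]), 'ft_force': array([ 0.04760261,  0.04413504, -1.65276691]), 'moment': array([ 0.01247204, -0.08578855,  0.00196445]), 'gripper_width': 0.08555562153918132}
0.0187
[[529.90155178   0.         323.2163945 ]
 [  0.         529.90155178 234.76317772]
 [  0.           0.           1.        ]] [[ 0.01222138 -0.98482189  0.17313717  0.28209242]
 [-0.99991901 -0.01265164 -0.00138168  0.03688924]
 [ 0.00355118 -0.17310627 -0.98489675  1.33175209]
 [ 0.          0.          0.          1.        ]]
[[441.24086369   0.         320.12989501]
 [  0.         441.24086369 244.42582133]
 [  0.           0.           1.        ]] [[-0.98655405 -0.11654231  0.11458183  0.36642856]
 [-0.1634192   0.69357124 -0.70160751  0.91831404]
 [ 0.00229629 -0.7108986  -0.70329077  0.92946657]
 [ 0.          0.          0.          1.        ]]
```

View pics/top0.png

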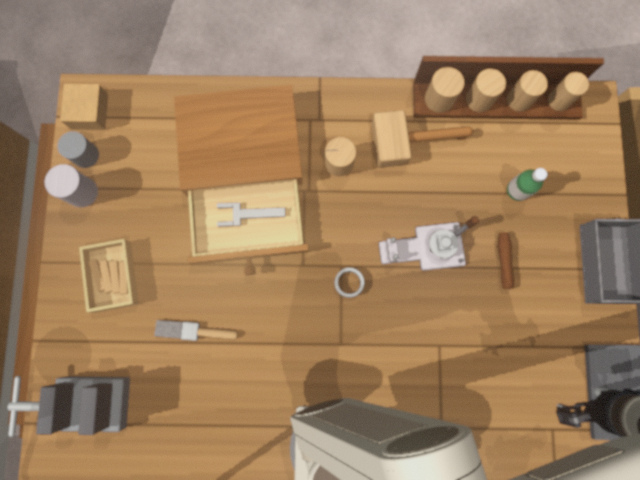

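View pics/side0.png

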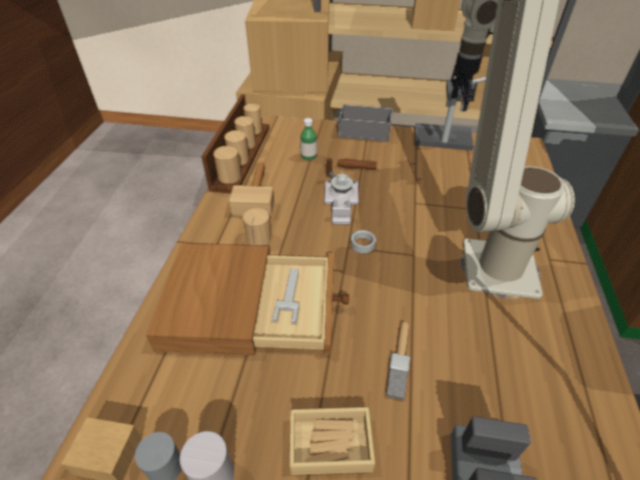

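```bash
cat > h.py <<'E'
import numpy as np,cv2
def load(n): return dict(np.load(f"pics/{n}.npz"))
def ray(f,u,v):
    K=f["intrinsics"];T=f["world_from_camera"]
    d=np.array([(u-K[0,2])/K[0,0],(v-K[1,2])/K[1,1],1.]);return T[:3,3],T[:3,:3]@d
def atz(f,u,v,z):
    o,d=ray(f,u,v);return o+d*(z-o[2])/d[2]
def depth(f,u,v):
    o,d=ray(f,u,v);return o+d*np.median(f["range_z"][int(round(v))-0:int(round(v))+1,int(round(u)):int(round(u))+1])
def cloud(f):
    K=f["intrinsics"];T=f["world_from_camera"];z=f["range_z"]
    v,u=np.mgrid[:480,:640]
    P=np.stack([(u-K[0,2])/K[0,0]*z,(v-K[1,2])/K[1,1]*z,z],-1)
    return P@T[:3,:3].T+T[:3,3]
def proj(f,p):
    T=f["world_from_camera"];c=T[:3,:3].T@(np.asarray(p)-T[:3,3]);K=f["intrinsics"]
    return K[0,0]*c[0]/c[2]+K[0,2],K[1,1]*c[1]/c[2]+K[1,2]
def crop(f,x0,y0,w,h,s,name):
    cv2.imwrite(f"pics/{name}.png",cv2.resize(f["pixels"][y0:y0+h,x0:x0+w],None,fx=s,fy=s,interpolation=cv2.INTER_CUBIC))
E
python3 - <<'E'
from h import *
f=load("top0")
crop(f,180,160,140,120,5,"c1"); crop(f,370,200,140,100,5,"c2")
P=cloud(f)
for u,v in [(443,243),(390,250),(260,213),(236,213),(270,240),(240,130),(275,250),(430,255),(250,350)]: print(u,v,P[v,u].round(3))
E
```

```text
443 243 [ 0.486 -0.252  0.081]
390 250 [ 0.472 -0.129  0.05 ]
260 213 [0.562 0.193 0.039]
236 213 [0.562 0.254 0.037]
270 240 [0.497 0.168 0.024]
240 130 [0.766 0.246 0.074]
275 250 [0.467 0.152 0.056]
430 255 [ 0.465 -0.233  0.019]
250 350 [0.227 0.211 0.004]
```

View pics/c1.png

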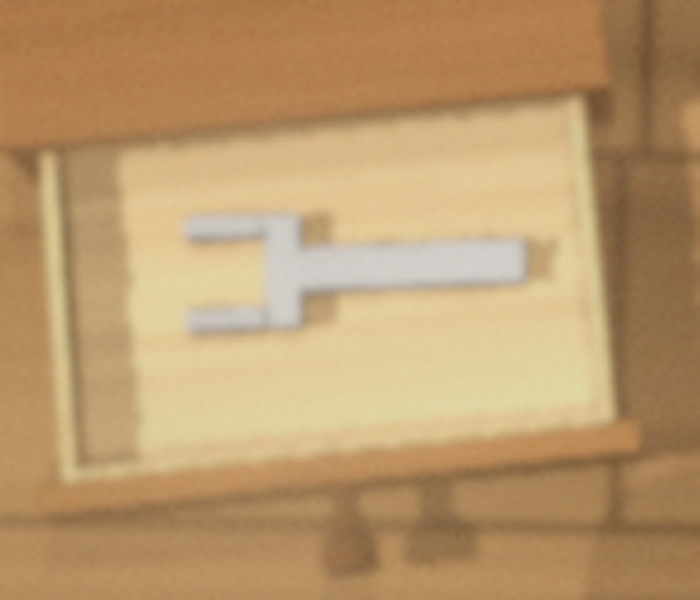

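View pics/c2.png

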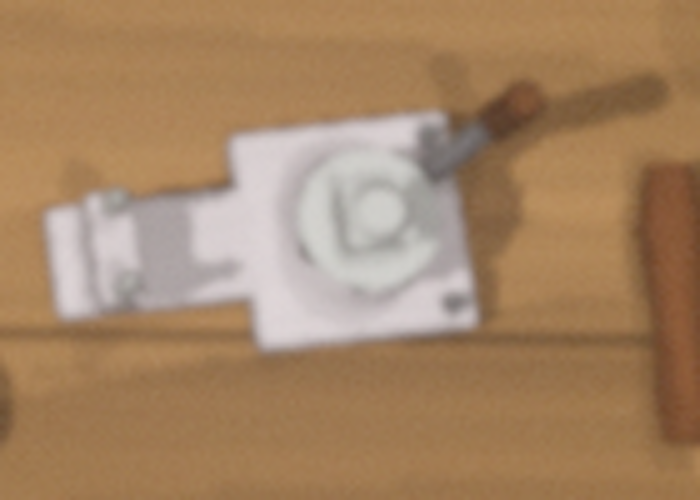

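```bash
python3 - <<'E'
from h import *
f=load("top0")
def c(x0,y0,px,py,z): return atz(f,x0+(px+.5)/5-.5,y0+(py+.5)/5-.5,z)
for n,p,z in [("tail",(525,261),.038),("tipA",(187,229),.038),("tipB",(188,320),.038),("shA",(300,218),.038),("shB",(302,325),.038),("knob",(352,550),.039),("fl",(70,478),.048),("fr",(612,415),.048),("topL",(0,151),.07),("topR",(607,90),.07),("fbL",(45,500),.057),("fbR",(638,430),.057)]:
    print(n,c(180,160,*p,z).round(4))
for n,p,z in [("screwtip",(380,211),.077),("pinA",(113,200),.08),("pinB",(127,283),.08),("post",(525,98),.092),("b1",(230,140),.018),("b2",(445,113),.018),("b3",(480,327),.018),("b4",(263,350),.018),("t1",(45,212),.018),("t2",(62,318),.018)]:
    print(n,c(370,200,*p,z).round(4))
E
```

```text
tail [0.5665 0.1322 0.038 ]
tipA [0.5807 0.3017 0.038 ]
tipB [0.5343 0.299  0.038 ]
shA [0.5871 0.2454 0.038 ]
shB [0.5325 0.2422 0.038 ]
knob [0.4205 0.2132 0.039 ]
fl [0.4531 0.3508 0.048 ]
fr [0.4876 0.0869 0.048 ]
topL [0.6113 0.3886 0.07  ]
topR [0.6462 0.0916 0.07  ]
fbL [0.441  0.3602 0.057 ]
fbR [0.4789 0.0737 0.057 ]
screwtip [ 0.4893 -0.2589  0.077 ]
pinA [ 0.4925 -0.1303  0.08  ]
pinB [ 0.4525 -0.1365  0.08  ]
post [ 0.5424 -0.3262  0.092 ]
b1 [ 0.5344 -0.198   0.018 ]
b2 [ 0.5497 -0.3071  0.018 ]
b3 [ 0.441  -0.3211  0.018 ]
b4 [ 0.4281 -0.2125  0.018 ]
t1 [ 0.4964 -0.1043  0.018 ]
t2 [ 0.4429 -0.1125  0.018 ]
```

```bash
python3 -m creep '[[[0,0,-0.006],-0.1475],[[0,0,-0.006],-0.1475],[[0,0,-0.006],-0.1475],[[0,0,-0.006],-0.1475],[[0,0,-0.006],-0.1475],[[0,0,-0.006],-0.1475],[[0,0,-0.006],-0.1475],[[0,0,-0.006],-0.1475],[[0,0,-0.006],-0.1475]]'; python3 -m creep '[[[0.027,0.018,0],0],[[0.027,0.018,0],0],[[0.027,0.018,0],0],[[0.027,0.018,0],0],[[0.027,0.018,0],0],[[0.027,0.018,0],0],[[0.027,0.018,0],0],[[0.027,0.018,0],0],[[0.027,0.018,0],0],[[0.027,0.018,0],0],[[0.027,0.018,0],0],[[0.027,0.018,0],0]]'
```

```text
clock: 1.0
tcp_pos: [0.1438, -0.4785, 0.2609]
ee_rot: [-180.0, -0.1, 93.1]
ft_force: [-0.1, -0.3, 0.4]
gripper_width: 0.0853
clock: 2.2
tcp_pos: [0.3441, -0.1434, 0.2609]
ee_rot: [-180.0, -0.0, 92.8]
ft_force: [0.8, -0.3, 0.5]
gripper_width: 0.085
```

```bash
python3 -m creep '[[[0.029,0.0196,0],0],[[0.029,0.0196,0],0],[[0.029,0.0196,0],0],[[0.029,0.0196,0],0],[[0.029,0.0196,0],0],[[0.029,0.0196,0],0],[[0.029,0.0196,0],0],[[0.029,0.0196,0],0],[[0.029,0.0196,0],0],[[0.029,0.0196,0],0],[[0.029,0.0196,0],0],[[0.029,0.0196,0],0]]' 0.2 80; python3 - <<'E'
from station import *
import cv2, numpy as np
f=grab_frame("wrist"); cv2.imwrite("pics/w1.png",f["pixels"]); np.savez("pics/w1.npz",**f); print(f["world_from_camera"].round(3),sense()["tcp_pos"])
E
```

```text
clock: 3.4
tcp_pos: [0.5622, 0.2155, 0.2605]
ee_rot: [-179.9, 0.0, 92.8]
ft_force: [1.1, -0.7, 0.3]
gripper_width: 0.0511
[[ 0.999  0.046  0.014  0.559]
 [ 0.048 -0.95  -0.309  0.296]
 [-0.001  0.31  -0.951  0.428]
 [ 0.     0.     0.     1.   ]] [0.56424196 0.22013156 0.25870412]
```

View pics/w1.png

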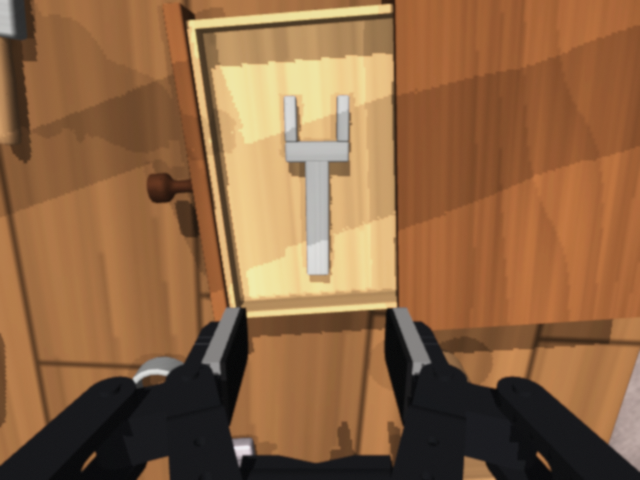

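```bash
python3 - <<'E'
from h import *
f=load("w1");P=cloud(f)
for n,p,z in [("tail",(318,274),.038),("tipA",(290,96),.038),("tipB",(343,96),.038),("shA",(287,160),.038),("shB",(348,160),.038),("neckm",(316.5,162),.038),("knob",(160,188),.039),("front R in",(243,303),.048),("front L in",(192,26),.048),("topL",(395,10),.07),("topR",(398,310),.07)]:
    print(n,atz(f,*p,z).round(4), P[int(p[1]),int(p[0])].round(3))
E
```

```text
tail [0.5688 0.1358 0.038 ] [0.569 0.13  0.023]
tipA [0.5359 0.3024 0.038 ] [0.536 0.302 0.038]
tipB [0.5823 0.3047 0.038 ] [0.582 0.305 0.04 ]
shA [0.5348 0.2469 0.038 ] [0.535 0.247 0.037]
shB [0.5906 0.2496 0.038 ] [0.592 0.248 0.022]
neckm [0.5619 0.2464 0.038 ] [0.561 0.247 0.04 ]
knob [0.4172 0.2155 0.039 ] [0.423 0.219 0.054]
front R in [0.4954 0.1052 0.048 ] [0.492 0.096 0.03 ]
front L in [0.4553 0.3522 0.048 ] [0.456 0.352 0.049]
topL [0.6155 0.3673 0.07  ] [0.616 0.367 0.069]
topR [0.6452 0.116  0.07  ] [0.592 0.228 0.293]
```

```bash
python3 -m creep '[[[0.003,-0.001,0.02],-0.008],[[0,0,0.022],0],[[0,0,0.022],0],[[0,0,0.022],0],[[0,0,0.022],0],[[0,0,0.022],0],[[0,0,0.022],0],[[0,0,0.022],0],[[0,0,0.022],0],[[0,0,0.01],0],[[0,0,0],0]]'; python3 -m creep '[[[0,0,0.005],0],[[0,0,0.005],0],[[0,0,0.004],0],[[0,0,0],0],[[0,0,0],0]]'
python3 - <<'E'
from station import *
import cv2, numpy as np
f=grab_frame("wrist"); cv2.imwrite("pics/w2.png",f["pixels"]); np.savez("pics/w2.npz",**f); print(sense())
E
```

```text
clock: 4.55
tcp_pos: [0.559, 0.2164, 0.0531]
ee_rot: [-179.7, 0.1, 93.2]
ft_force: [-0.8, -0.5, -0.1]
gripper_width: 0.0511
clock: 5.05
tcp_pos: [0.5609, 0.2172, 0.0415]
ee_rot: [180.0, -0.0, 93.2]
ft_force: [-0.5, -0.6, 0.4]
gripper_width: 0.0512
{'clock': 5.1, 'joints': array([2.11694385e+01, 3.16789556e+01, 1.47930878e+00, 5.97682417e+01,
       2.24097569e-04, 1.07931245e+02]), 'qd': array([-0.012477  , -0.02962225,  0.03443075,  0.04993717,  0.12368104,
       -0.01759014]), 'joint_efforts': array([-1.28812280e-03, -4.87920856e+01,  2.25064194e+01,  7.15741844e-03,
        3.62794799e-05, -5.62511752e-05]), 'tcp_pos': array([0.5610052 , 0.21725676, 0.04153467]), 'ee_rot': array([ 1.79969517e+02, -1.00995512e-02,  9.32381960e+01]), 'ft_force': array([-0.31917994, -0.5983119 ,  0.44275337]), 'moment': array([-0.01486621, -0.01300355, -0.02314667]), 'gripper_width': 0.05122536199242411}
```

View pics/w2.png

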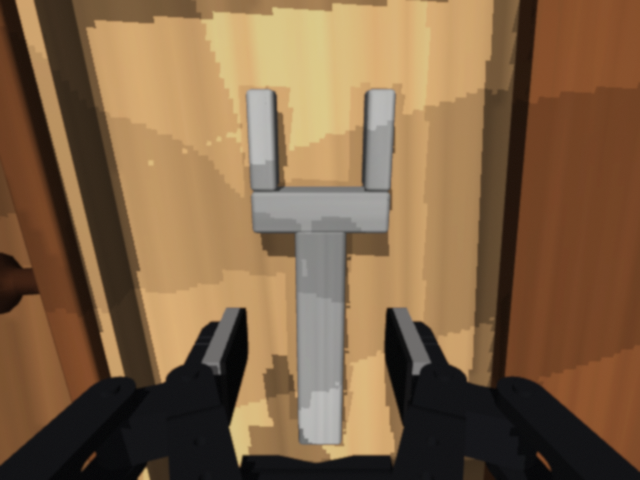

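```bash
python3 -m creep '[[[0.005,0.001,0.005],0],[[0,0,0.005],0],[[0,0,0.005],0],[[0,0,0],0],[[0,0,0],0]]'; python3 -m creep '[[[0,0,0],0],[[0,0,0],0],[[0,0,0],0],[[0,0,0],0],[[0,0,0],0]]' -0.8 80
```

```text
clock: 5.6
tcp_pos: [0.5612, 0.2221, 0.0258]
ee_rot: [-180.0, 0.0, 93.2]
ft_force: [-0.4, 0.3, 0.0]
gripper_width: 0.0512
clock: 6.1
tcp_pos: [0.5616, 0.2222, 0.0263]
ee_rot: [180.0, -0.0, 93.2]
ft_force: [-0.0, 0.4, -0.8]
gripper_width: 0.0084
```

```bash
python3 - <<'E'
from station import *
import cv2, numpy as np
f=grab_frame("wrist"); cv2.imwrite("pics/w3.png",f["pixels"]); np.savez("pics/w3.npz",**f); print(sense()["gripper_width"])
f=grab_frame("side"); cv2.imwrite("pics/s3.png",cv2.resize(f["pixels"][200:400,180:400],None,fx=3,fy=3))
E
```

```text
0.008453217122742298
```

View pics/w3.png

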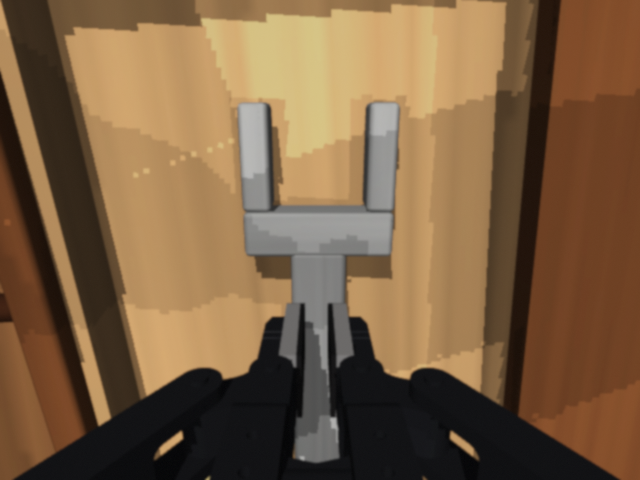

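View pics/s3.png

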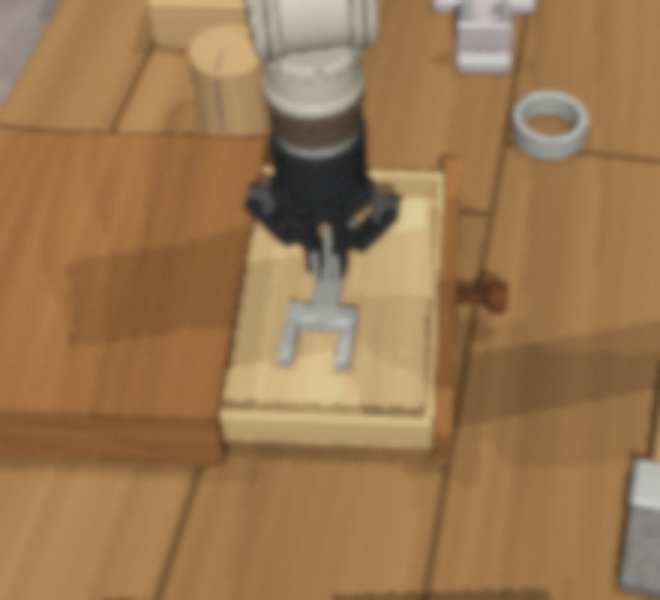

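```bash
python3 - <<'E'
from h import *
f=load("w3");P=cloud(f)
for p in [(295,308),(340,308),(295,330),(340,330),(317,290),(317,400),(320,235),(295,306),(290,340),(317,440),(200,300)]:
    print(p,P[p[1],p[0]].round(4))
E
```

```text
(295, 308) [0.5543 0.234  0.0588]
(340, 308) [0.5701 0.2352 0.0594]
(295, 330) [0.555  0.2343 0.0747]
(340, 330) [0.5693 0.2349 0.0743]
(317, 290) [0.5623 0.2319 0.038 ]
(317, 400) [0.5653 0.1788 0.038 ]
(320, 235) [0.5621 0.2549 0.0373]
(295, 306) [0.5542 0.2339 0.0571]
(290, 340) [0.5537 0.2336 0.0796]
(317, 440) [0.5665 0.1568 0.038 ]
(200, 300) [0.5107 0.217  0.0224]
```

```bash
python3 - <<'E'
from h import *
f=load("w3");P=cloud(f)
for r in range(298,316,2): print(r,[ (P[r,c,1].round(3),P[r,c,2].round(3)) for c in (286,292,298,302,336,344)])
f=load("w1");P=cloud(f)
print(f["world_from_camera"][2,3])
for r in range(302,320,2): print(r,[ (P[r,c,1].round(3),P[r,c,2].round(3)) for c in (236,240,244,392,398,402)])
E
```

```text
298 [(np.float64(0.22), np.float64(0.023)), (np.float64(0.228), np.float64(0.038)), (np.float64(0.228), np.float64(0.038)), (np.float64(0.228), np.float64(0.038)), (np.float64(0.229), np.float64(0.038)), (np.float64(0.229), np.float64(0.037))]
300 [(np.float64(0.219), np.float64(0.022)), (np.float64(0.226), np.float64(0.036)), (np.float64(0.227), np.float64(0.039)), (np.float64(0.227), np.float64(0.039)), (np.float64(0.228), np.float64(0.038)), (np.float64(0.227), np.float64(0.036))]
302 [(np.float64(0.218), np.float64(0.023)), (np.float64(0.226), np.float64(0.038)), (np.float64(0.226), np.float64(0.038)), (np.float64(0.227), np.float64(0.039)), (np.float64(0.227), np.float64(0.038)), (np.float64(0.227), np.float64(0.037))]
304 [(np.float64(0.234), np.float64(0.056)), (np.float64(0.234), np.float64(0.056)), (np.float64(0.234), np.float64(0.056)), (np.float64(0.234), np.float64(0.056)), (np.float64(0.235), np.float64(0.056)), (np.float64(0.235), np.float64(0.055))]
306 [(np.float64(0.233), np.float64(0.057)), (np.float64(0.234), np.float64(0.058)), (np.float64(0.234), np.float64(0.057
[... 2605 characters left out ...]
7), np.float64(0.298)), (np.float64(0.226), np.float64(0.297)), (np.float64(0.224), np.float64(0.293)), (np.float64(0.228), np.float64(0.297)), (np.float64(0.296), np.float64(0.428)), (np.float64(0.229), np.float64(0.298))]
316 [(np.float64(0.227), np.float64(0.3)), (np.float64(0.226), np.float64(0.299)), (np.float64(0.223), np.float64(0.292)), (np.float64(0.229), np.float64(0.299)), (np.float64(0.229), np.float64(0.3)), (np.float64(0.23), np.float64(0.3))]
318 [(np.float64(0.226), np.float64(0.3)), (np.float64(0.226), np.float64(0.3)), (np.float64(0.222), np.float64(0.293)), (np.float64(0.228), np.float64(0.299)), (np.float64(0.228), np.float64(0.299)), (np.float64(0.229), np.float64(0.3))]
```

```bash
python3 - <<'E'
from h import *
f=load("w3");P=cloud(f)
for p in [(290,470),(320,470),(350,472),(305,478),(270,440),(150,390),(205,370),(60,440),(260,330),(270,380)]:
    print(p,P[p[1],p[0]].round(4))
E
```

```text
(290, 470) [0.5565 0.2344 0.1288]
(320, 470) [0.5624 0.2342 0.1283]
(350, 472) [0.5683 0.2349 0.1291]
(305, 478) [0.5595 0.2337 0.1299]
(270, 440) [0.5523 0.2398 0.1271]
(150, 390) [0.4855 0.1682 0.0231]
(205, 370) [0.5319 0.2335 0.0968]
(60, 440) [0.4624 0.1694 0.0575]
(260, 330) [0.5378 0.2036 0.0228]
(270, 380) [0.5497 0.2345 0.101 ]
```

```bash
python3 -m creep '[[[0,0,0],0],[[0,0,0],0],[[0,0,0],0],[[0,0,0.005],0],[[0,0,0.005],0],[[0,0,0.005],0],[[0,0,0],0]]' 0.1; python3 -m creep '[[[0,0,0.004],0],[[0,0,0.004],0],[[0,0,0.004],0],[[0,0,0],0]]'; python3 -m creep '[[[0,0,0.002],0],[[0,0,0],0],[[0,0,0],0]]'; python3 -m creep '[[[0,0,0],0],[[0,0,0],0],[[0,0,0],0],[[0,0,0],0],[[0,0,0],0]]' -0.8 80
```

```text
clock: 6.9
tcp_pos: [0.5605, 0.2218, 0.0099]
ee_rot: [-179.9, 0.0, 93.2]
ft_force: [-0.2, -0.7, -0.5]
gripper_width: 0.0471
clock: 7.3
tcp_pos: [0.5609, 0.222, -0.0016]
ee_rot: [-179.9, 0.0, 93.2]
ft_force: [0.4, 0.9, 0.1]
gripper_width: 0.0472
clock: 7.6
tcp_pos: [0.5616, 0.2223, -0.0027]
ee_rot: [180.0, -0.0, 93.2]
ft_force: [0.2, 0.4, 0.1]
gripper_width: 0.047
clock: 8.1
tcp_pos: [0.5625, 0.2226, -0.0016]
ee_rot: [179.9, -0.0, 93.2]
ft_force: [-0.3, 0.0, 5.6]
gripper_width: 0.0202
```

```bash
python3 -m creep '[[[0,0,-0.01],0],[[0,0,-0.02],0],[[0,0,-0.02],0],[[0,0,-0.03],0],[[0,0,-0.03],0],[[0,0,-0.03],0],[[0,0,-0.03],0],[[0,0,-0.02],0],[[0,0,0],0],[[0,0,0],0]]';python3 - <<'E'
from station import *
import cv2, numpy as np
f=grab_frame("wrist"); cv2.imwrite("pics/w4.png",f["pixels"]); np.savez("pics/w4.npz",**f); print(sense()["tcp_pos"],sense()["gripper_width"])
from h import *
P=cloud(f)
for p in [(320,240),(320,290),(250,140),(390,140),(318,430),(318,225),(318,420),(318,400)]:print(p,P[p[1],p[0]].round(4))
E
```

```text
clock: 9.1
tcp_pos: [0.561, 0.222, 0.1864]
ee_rot: [-179.9, 0.0, 93.2]
ft_force: [0.1, -0.5, -3.3]
gripper_width: 0.0197
[0.56039527 0.22177688 0.18539351] 0.019754590483728532
(320, 240) [0.5609 0.262  0.2265]
(320, 290) [0.5619 0.2447 0.2266]
(250, 140) [0.5384 0.2917 0.2258]
(390, 140) [0.5796 0.2941 0.2267]
(318, 430) [0.5645 0.188  0.2266]
(318, 225) [0.5602 0.2636 0.2146]
(318, 420) [0.5643 0.1915 0.2254]
(318, 400) [0.5638 0.2008 0.226 ]
```

View pics/w4.png

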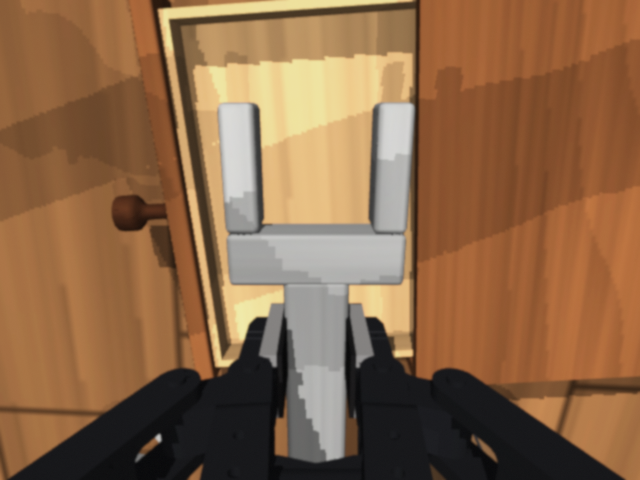

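```bash
python3 - <<'E'
from h import *
f=load("w4"); z=.2262
tcp=np.array([.5604,.2218]);yaw=np.radians(93.2)
X=np.array([np.cos(yaw),np.sin(yaw)]);Y=np.array([np.sin(yaw),-np.cos(yaw)])
for n,p in [("tipL",(239,104)),("tipR",(395,104)),("tipLo",(219,106)),("tipRo",(414,106)),("shL",(229,284)),("shR",(404,284)),("h1L",(285,290)),("h1R",(349,290)),("h2L",(289,450)),("h2R",(345,450))]:
    q=atz(f,*p,z)[:2]; d=q-tcp; print(n,q.round(4),(d@X).round(4),(d@Y).round(4))
E
```

```text
tipL [0.5352 0.3016] 0.0811 -0.0207
tipR [0.58   0.3042] 0.0811 0.0242
tipLo [0.5294 0.3008] 0.0806 -0.0265
tipRo [0.5856 0.3039] 0.0806 0.0297
shL [0.5319 0.245 ] 0.0248 -0.0272
shR [0.5894 0.2483] 0.0248 0.0305
h1L [0.5504 0.2439] 0.0227 -0.0088
h1R [0.5715 0.2451] 0.0227 0.0124
h2L [0.5541 0.1777] -0.0437 -0.0087
h2R [0.5753 0.1789] -0.0437 0.0125
```

```bash
python3 -m creep '[[[0,0,-0.01],-0.146],[[0,0,-0.01],-0.146],[[0,0,-0.01],-0.146],[[0,0,-0.01],-0.146],[[0,0,0],-0.146],[[0,0,0],-0.146],[[0,0,0],-0.146],[[0,0,0],-0.146],[[0,0,0],-0.146],[[0,0,0],-0.146],[[0,0,0],-0.146]]'; python3 -m creep '[[[0,0,0],-0.146],[[0,0,0],-0.146],[[0,0,0],-0.146],[[0,0,0],-0.146],[[0,0,0],-0.146],[[0,0,0],-0.146],[[0,0,0],-0.146],[[0,0,0],-0.146],[[0,0,0],-0.146],[[0,0,0],-0.146],[[0,0,0],-0.146],[[0,0,0],0]]'; python3 -c "
from station import *
s=sense();print(s['joints'].round(1),s['tcp_pos'],s['ee_rot'],s['gripper_width'])"
```

```text
clock: 10.25
tcp_pos: [0.5603, 0.2217, 0.2244]
ee_rot: [-179.9, -0.3, -174.4]
ft_force: [-0.1, -0.1, -2.2]
gripper_width: 0.0199
clock: 11.45
tcp_pos: [0.5604, 0.2217, 0.2247]
ee_rot: [179.7, -0.1, -82.7]
ft_force: [-0.2, 0.0, -2.7]
gripper_width: 0.02
[ 21.6  25.8  20.   84.5  -0.  -75.7] [0.56038206 0.22174719 0.22466281] [ 1.79740130e+02 -6.69868727e-02 -8.27470296e+01] 0.019952623929301114
```

```bash
python3 -m creep '[[[0.02,0.006,0],0],[[0.03,0.0097,0],0],[[0.03,0.0097,0],0],[[0.03,0.0097,0],0],[[0.03,0.0097,0],0],[[0.03,0.0097,0],0],[[0.03,0.0097,0],0],[[0.03,0.0097,0],0]]';python3 -m creep '[[[0.03,0.0097,0],0],[[0.03,0.0097,0],0],[[0.03,0.0097,0],0],[[0.03,0.0097,0.01],0],[[0.03,0.0097,0.02],0],[[0.03,0.0097,0.02],0],[[0,0,0],0],[[0,0,0],0],[[0,0,0],0]]';python3 - <<'E'
from station import *
import cv2, numpy as np
f=grab_frame("wrist"); cv2.imwrite("pics/w5.png",f["pixels"]); np.savez("pics/w5.npz",**f);s=sense(); print(s["tcp_pos"],s["ee_rot"],s["gripper_width"])
E
```

```text
clock: 12.25
tcp_pos: [0.5161, -0.0164, 0.2259]
ee_rot: [179.9, 0.0, -82.9]
ft_force: [0.7, 0.3, -3.3]
gripper_width: 0.0196
clock: 13.15
tcp_pos: [0.4825, -0.2006, 0.1772]
ee_rot: [180.0, 0.0, -82.8]
ft_force: [-0.4, -0.4, -3.0]
gripper_width: 0.0199
[ 0.4828446  -0.20043556  0.17758767] [-1.79961213e+02  1.72948602e-03 -8.27208675e+01] 0.01968881214321071
```

View pics/w5.png

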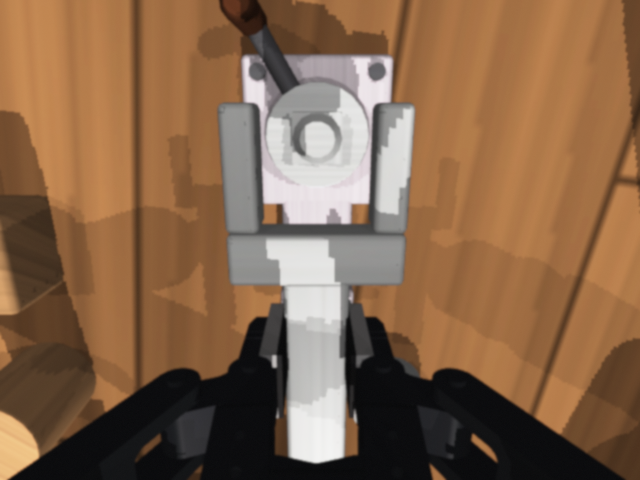

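```bash
python3 - <<'E'
from h import *
crop(load("w5"),210,30,220,220,3.4,"c5")
E
```

```text
(no output)
```

View pics/c5.png

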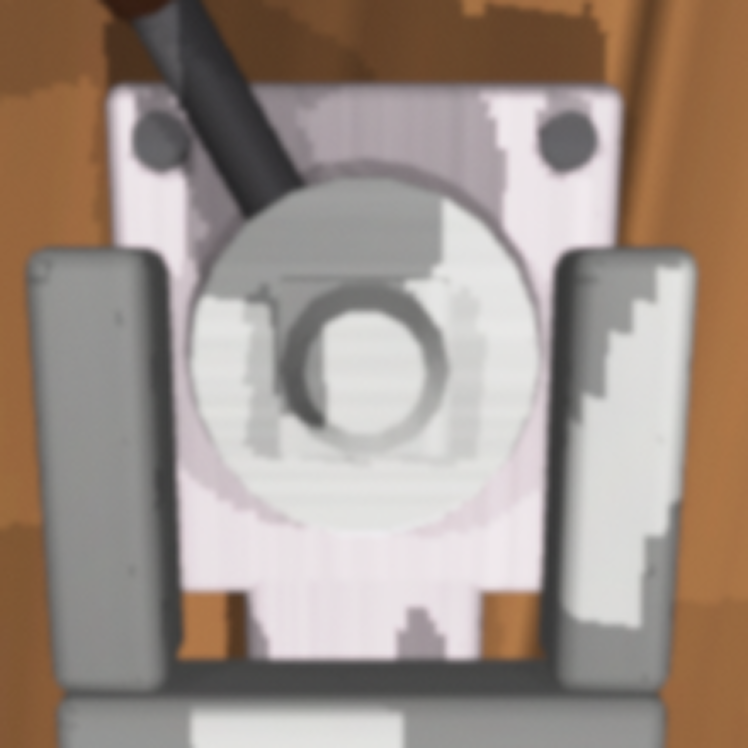

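```bash
python3 - <<'E'
from h import *
f=load("w5"); zs=.1776+.0408
tcp=np.array([.4828,-.2004]);yaw=np.radians(-82.75)
X=np.array([np.cos(yaw),np.sin(yaw)]);Y=np.array([np.sin(yaw),-np.cos(yaw)])
def q(n,p,z,cr=True):
    if cr: p=(210+(p[0]+.5)/3.4-.5,30+(p[1]+.5)/3.4-.5)
    w=atz(f,*p,z)[:2];d=w-tcp;print(n,w.round(4),(d@X).round(4),(d@Y).round(4));return w
q("collar",(365,355),.051);q("colL",(188,355),.051);q("colR",(541,355),.051);q("tip",(373,374),.077)
q("sqTL",(280,278),.069);q("sqTR",(450,278),.069);q("sqBL",(280,460),.069);q("sqBR",(450,460),.069)
q("bTL",(108,88),.018);q("bTR",(622,90),.018);q("bBL",(183,590),.018);q("bBR",(545,590),.018)
q("tailL",(248,640),.018);q("tailR",(481,640),.018)
q("boltL",(160,141),.02);q("boltR",(568,141),.02)
z=zs
q("tipLi",(261,112),z,0);q("tipRi",(374,112),z,0);q("tipLo",(220,112),z,0);q("tipRo",(414,112),z,0);q("h1L",(285,300),z,0);q("h1R",(348,300),z,0);q("h2L",(289,450),z,0);q("h2R",(345,450),z,0)
q("tiptopL",(240,104),z,0);q("tiptopR",(395,104),z,0);q("shL",(229,284),z,0);q("shR",(404,284),z,0)
P=cloud(f)
for u,v in [(317,135),(317,260),(317,410),(240,150),(395,150),(305,175)]: print(P[v,u].round(4))
E
```

```text
collar [ 0.4902 -0.2594] 0.0594 0.0001
colL [ 0.5252 -0.2549] 0.0594 -0.0351
colR [ 0.4554 -0.2638] 0.0594 0.0352
tip [ 0.4886 -0.2579] 0.0578 0.0015
sqTL [ 0.5076 -0.2722] 0.0744 -0.0156
sqTR [ 0.4766 -0.2762] 0.0744 0.0157
sqBL [ 0.504  -0.2392] 0.0412 -0.0162
sqBR [ 0.4718 -0.2433] 0.0411 0.0163
bTL [ 0.5502 -0.3043] 0.1116 -0.0537
bTR [ 0.4432 -0.3174] 0.1111 0.0541
bBL [ 0.5252 -0.199 ] 0.004 -0.0423
bBR [ 0.4415 -0.2096] 0.004 0.0422
tailL [ 0.509 -0.189] -0.008 -0.0274
tailR [ 0.4545 -0.1959] -0.0081 0.0275
boltL [ 0.5382 -0.2953] 0.1011 -0.043
boltR [ 0.453  -0.3061] 0.1011 0.0429
tipLi [ 0.5086 -0.2746] 0.0769 -0.0163
tipRi [ 0.4765 -0.2787] 0.0769 0.0161
tipLo [ 0.5203 -0.2731] 0.0769 -0.028
tipRo [ 0.4652 -0.2801] 0.0768 0.0275
h1L [ 0.4957 -0.2164] 0.0175 -0.0108
h1R [ 0.4751 -0.219 ] 0.0175 0.01
h2L [ 0.4878 -0.1545] -0.0448 -0.0108
h2R [ 0.4669 -0.1572] -0.0449 0.0103
tiptopL [ 0.5148 -0.276 ] 0.0791 -0.0222
tiptopR [ 0.471  -0.2816] 0.079 0.022
shL [ 0.5144 -0.2198] 0.0233 -0.0289
shR [ 0.4578 -0.227 ] 0.0232 0.0281
[ 0.4904 -0.2606  0.0773]
[ 0.487  -0.2313  0.2172]
[ 0.4796 -0.1734  0.2176]
[ 0.514  -0.2631  0.2177]
[ 0.4683 -0.2688  0.2168]
[ 0.495  -0.2308  0.051 ]
```

```bash
python3 -m creep '[[[-0.0015,0.0004,0.01],0],[[0,0,0.015],0],[[0,0,0.015],0],[[0,0,0.015],0],[[0,0,0.015],0],[[0,0,0.015],0],[[0,0,0.015],0],[[0,0,0.012],0],[[0,0,0],0],[[0,0,0],0],[[0,0,0],0]]';python3 - <<'E'
from station import *
import cv2, numpy as np
from h import *
f=grab_frame("wrist"); cv2.imwrite("pics/w6.png",f["pixels"]); np.savez("pics/w6.npz",**f);s=sense(); print(s["tcp_pos"],s["ee_rot"],s["gripper_width"])
crop(f,210,30,220,220,3.4,"c6")
f=grab_frame("side");np.savez("pics/s6.npz",**f); crop(f,280,130,130,110,6,"s6")
E
```

```text
clock: 14.3
tcp_pos: [0.4826, -0.1999, 0.0661]
ee_rot: [-179.9, -0.0, -82.7]
ft_force: [-0.1, 1.2, -2.8]
gripper_width: 0.0199
[ 0.48261483 -0.19999421  0.06614793] [-1.79901832e+02 -5.70004674e-02 -8.27219821e+01] 0.020332732516999533
```

View pics/c6.png

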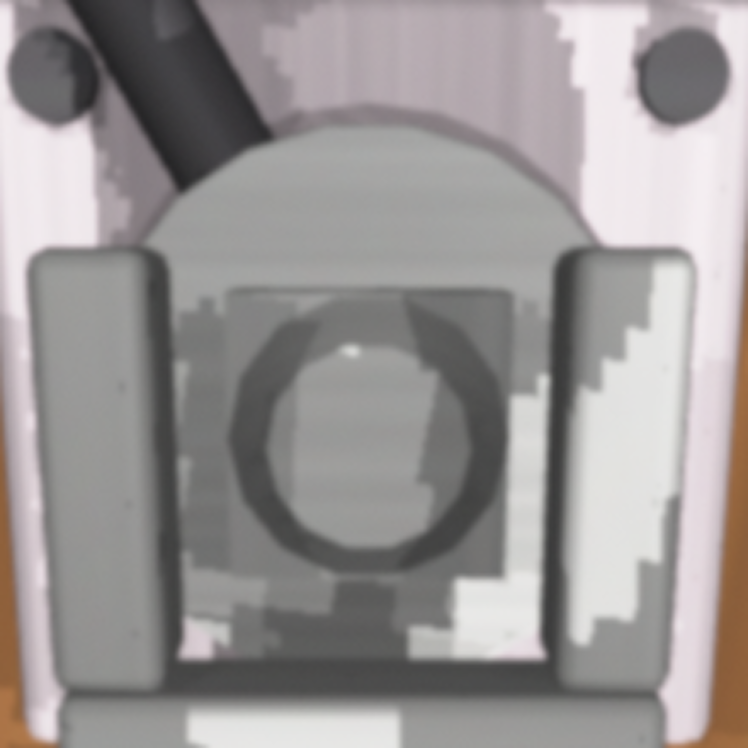

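View pics/s6.png

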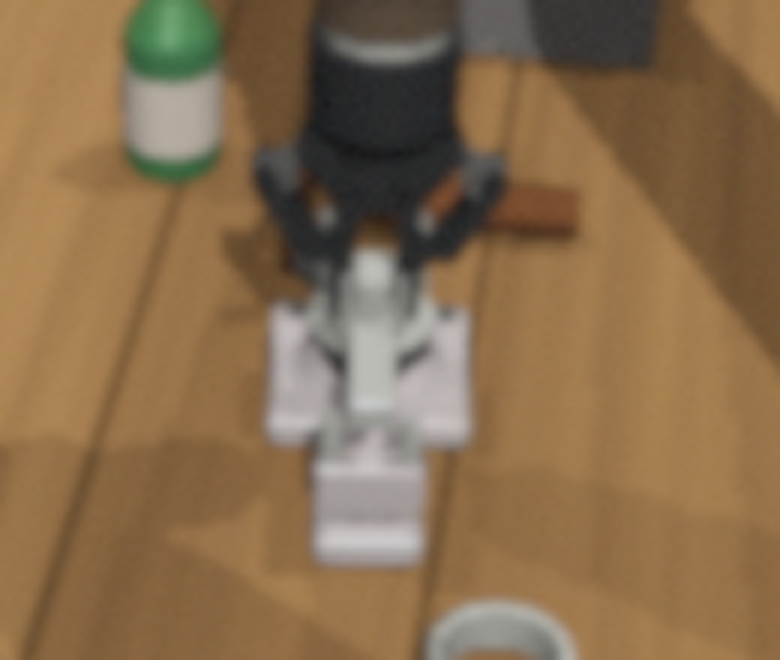

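```bash
python3 - <<'E'
from h import *
f=load("w6"); zs=.0661+.0408
tcp=np.array([.4826,-.2]);yaw=np.radians(-82.72)
X=np.array([np.cos(yaw),np.sin(yaw)]);Y=np.array([np.sin(yaw),-np.cos(yaw)])
def q(n,p,z,cr=True):
    if cr: p=(210+(p[0]+.5)/3.4-.5,30+(p[1]+.5)/3.4-.5)
    w=atz(f,*p,z)[:2];d=w-tcp;print(n,w.round(4),(d@X).round(4),(d@Y).round(4));return w
q("sqTL",(228,290),.069);q("sqTR",(513,290),.069);q("sqBL",(232,577),.069);q("sqBR",(504,577),.069);q("tip",(370,447),.077);
q("boltL",(54,77),.02);q("boltR",(684,77),.02)
z=zs
q("tipL",(100,250),z);q("tipR",(625,250),z);q("outL",(30,260),z);q("outR",(695,260),z);q("shL",(229,284),z,0);q("shR",(404,284),z,0)
q("h1L",(285,300),z,0);q("h1R",(348,300),z,0)
P=cloud(f)
for u,v in [(317,160),(317,260),(317,410),(240,150),(395,150)]: print(P[v,u].round(4))
E
```

```text
sqTL [ 0.5075 -0.2723] 0.0749 -0.0156
sqTR [ 0.4764 -0.2763] 0.0749 0.0158
sqBL [ 0.5039 -0.2403] 0.0427 -0.016
sqBR [ 0.4723 -0.2443] 0.0427 0.0158
tip [ 0.49   -0.2583] 0.0588 0.0001
boltL [ 0.5381 -0.2953] 0.1016 -0.043
boltR [ 0.4527 -0.3062] 0.1016 0.0431
tipL [ 0.5152 -0.2755] 0.079 -0.0228
tipR [ 0.4715 -0.281 ] 0.079 0.0213
outL [ 0.521  -0.2739] 0.0782 -0.0287
outR [ 0.4655 -0.281 ] 0.0782 0.0273
shL [ 0.5145 -0.2189] 0.0228 -0.0293
shR [ 0.4577 -0.2262] 0.0228 0.028
h1L [ 0.4957 -0.2155] 0.017 -0.0111
h1R [ 0.475  -0.2181] 0.017 0.0098
[ 0.4906 -0.2588  0.0786]
[ 0.487  -0.2307  0.1064]
[ 0.4795 -0.1719  0.1055]
[ 0.514  -0.2624  0.1067]
[ 0.4684 -0.2681  0.1056]
```

```bash
python3 -m creep '[[[-0.0007,0.0007,0.004],0],[[0,0,0.005],0],[[0,0,0.005],0],[[0,0,0.005],0],[[0,0,0.003],0],[[0,0,0],0]]';python3 -m creep '[[[0,0,0.003],0],[[0,0,0.003],0],[[0,0,0.003],0],[[0,0,0],0]]';python3 -m creep '[[[0,0,0.003],0],[[0,0,0.003],0],[[0,0,0],0]]'
```

```text
clock: 15.0
tcp_pos: [0.4804, -0.199, 0.0424]
ee_rot: [179.9, 0.0, -82.7]
ft_force: [-0.7, 1.1, -2.9]
gripper_width: 0.0202
clock: 15.4
tcp_pos: [0.4806, -0.199, 0.0337]
ee_rot: [180.0, 0.0, -82.7]
ft_force: [-0.4, 0.4, -3.0]
gripper_width: 0.02
clock: 15.7
tcp_pos: [0.4806, -0.199, 0.0277]
ee_rot: [180.0, 0.0, -82.7]
ft_force: [0.3, -0.4, -2.6]
gripper_width: 0.0197
```

```bash
python3 -m creep '[[[0,0,0.002],0],[[0,0,0],0],[[0,0,0],0]]';python3 - <<'E'
from station import *
import cv2, numpy as np
from h import *
f=grab_frame("wrist"); np.savez("pics/w7.npz",**f);s=sense(); print(s["tcp_pos"],s["ft_force"])
crop(f,210,30,220,260,2.3,"c7")
P=cloud(f)
for u,v in [(317,260),(317,410),(240,150),(395,150)]: print(P[v-2:v+3,u-2:u+3].mean((0,1)).round(4))
E
```

```text
clock: 16.0
tcp_pos: [0.4809, -0.1991, 0.0274]
ee_rot: [-180.0, -0.0, -82.7]
ft_force: [-2.2, 0.7, 6.6]
gripper_width: 0.0199
[ 0.48090485 -0.19913467  0.02740052] [-3.20439564  1.30121759  6.48857505]
[ 0.4856 -0.2318  0.0728]
[ 0.4779 -0.1718  0.0677]
[ 0.5125 -0.2615  0.0674]
[ 0.4668 -0.2674  0.0676]
```

View pics/c7.png

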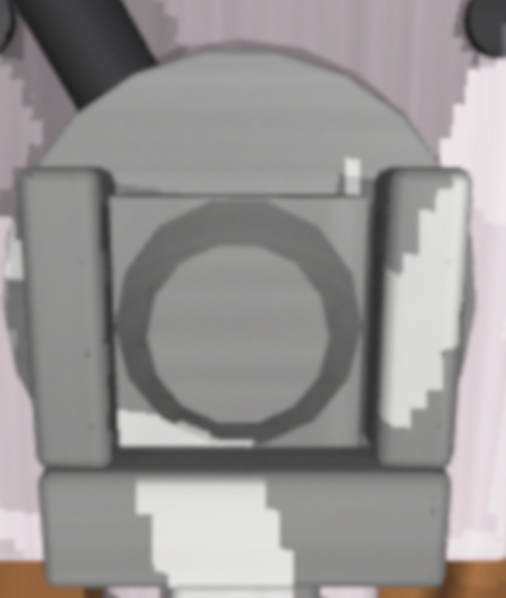

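```bash
python3 -m creep '[[[0,0,0],0],[[0,0,0],0],[[0,0,0],0],[[0,0,0],0]]' 0.1;python3 -m creep '[[[0,0,-0.01],0],[[0,0,-0.015],0],[[0,0,-0.02],0],[[0,0,-0.02],0],[[0,0,-0.025],0],[[0,0,-0.02],0],[[0,0,-0.01],0],[[0,0,0],0]]';python3 - <<'E'
from station import *
import cv2, numpy as np
from h import *
f=grab_frame("wrist"); np.savez("pics/w8.npz",**f);s=sense(); print(s["tcp_pos"],s["ee_rot"],s["joints"].round(1))
cv2.imwrite("pics/w8.png",f["pixels"])
f=grab_frame("top"); np.savez("pics/t8.npz",**f);crop(f,370,200,140,100,5,"t8")
E
```

```text
clock: 16.45
tcp_pos: [0.4812, -0.1993, 0.0262]
ee_rot: [-180.0, -0.0, -82.7]
ft_force: [-0.5, -0.0, -0.3]
gripper_width: 0.0473
clock: 17.25
tcp_pos: [0.4822, -0.1997, 0.1481]
ee_rot: [-179.8, -0.1, -82.7]
ft_force: [-0.3, -0.4, -0.2]
gripper_width: 0.0469
[ 0.481292   -0.19928685  0.14667322] [-1.79935542e+02 -3.67852846e-02 -8.27281949e+01] [ -22.5   18.    -3.2   68.7    0.  -119.8]
```

View pics/w8.png

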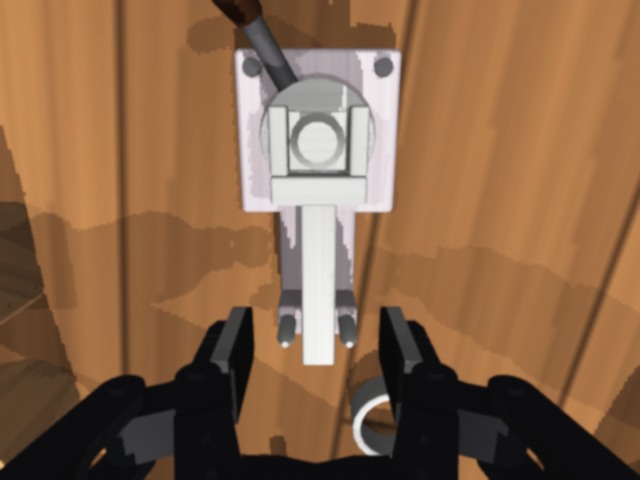

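View pics/t8.png

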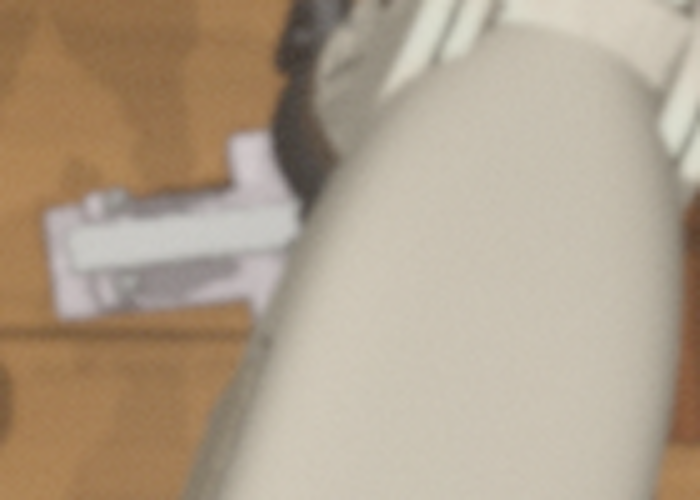

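```bash
python3 -m creep '[[[0,0,0],-0.134],[[0,0,0],-0.134],[[0,0,0],-0.134],[[0,0,0],-0.134],[[0.02,0.005,0],0],[[0.03,0.0065,0],0],[[0.03,0.0065,0],0],[[0.03,0.0065,0],0],[[0.028,0.0055,0],0],[[0,0,0],0],[[0,0,0],0]]' -0.2;python3 - <<'E'
from station import *
import cv2, numpy as np
from h import *
f=grab_frame("wrist"); np.savez("pics/w9.npz",**f);s=sense(); print(s["tcp_pos"],s["ee_rot"],s["joints"].round(1),s["gripper_width"])
cv2.imwrite("pics/w9.png",f["pixels"])
E
```

```text
clock: 18.45
tcp_pos: [0.5412, -0.3261, 0.1439]
ee_rot: [179.9, 0.2, -52.1]
ft_force: [-0.2, 0.7, 0.8]
gripper_width: 0.0341
[ 0.54118014 -0.32551455  0.14445884] [179.94162065   0.2036218  -52.02163219] [ -31.    30.8   16.1   75.6    0.  -159. ] 0.034137766969381256
```

View pics/w9.png

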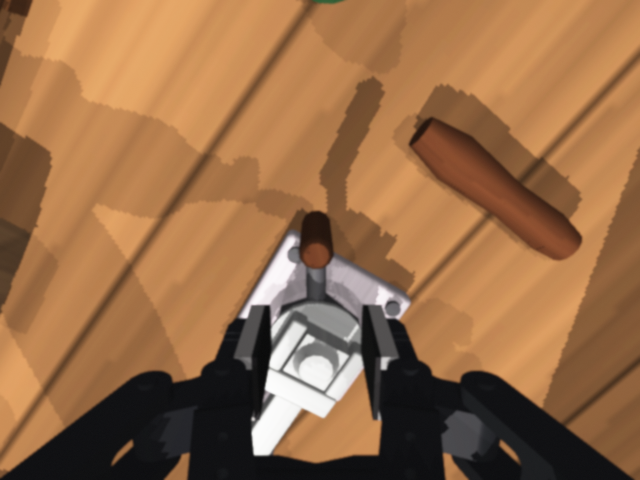

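```bash
python3 - <<'E'
from h import *
f=load("w9")
w=atz(f,316,257,.092)[:2];S=np.array([.4902,-.259]);d=w-S;print(w,np.hypot(*d),np.degrees(np.arctan2(d[1],d[0])))
print(atz(f,325,0,.15), cloud(f)[245,316])
E
```

```text
[ 0.54131549 -0.3241516 ] 0.08281016901697243 -51.88360819067723
[ 0.60919125 -0.41623722  0.15      ] [ 0.54556714 -0.32961021  0.09165985]
```

```bash
python3 -m creep '[[[0,0,0.012],0],[[0,0,0.016],0],[[0,0,0.016],0],[[0,0,0.016],0],[[0,0,0.016],0],[[0,0,0.016],0],[[0,0,0.014],0],[[0,0,0.01],0],[[0,0,0],0]]'; python3 -m creep '[[[-0.0002,0.0059,0],0.07],[[-0.0002,0.0059,0],0.07],[[-0.0002,0.0059,0],0.07],[[0,0,0],0]]';python3 -m creep '[[[-0.0002,0.0059,0],0.07],[[-0.0002,0.0059,0],0.07],[[-0.0002,0.0059,0],0.07],[[0,0,0],0]]'
```

```text
clock: 19.4
tcp_pos: [0.5409, -0.3252, 0.0282]
ee_rot: [179.9, 0.2, -52.0]
ft_force: [-0.9, -0.1, -0.6]
gripper_width: 0.0342
clock: 19.8
tcp_pos: [0.5274, -0.3362, 0.031]
ee_rot: [-180.0, -0.1, -64.1]
ft_force: [-0.4, 0.1, -0.3]
gripper_width: 0.0341
clock: 20.2
tcp_pos: [0.5122, -0.3418, 0.0311]
ee_rot: [-179.8, -0.1, -76.0]
ft_force: [3.5, 0.7, -1.1]
gripper_width: 0.0344
```

```bash
python3 -m creep '[[[-0.0002,0.0059,0],0.07],[[-0.0002,0.0059,0],0.07],[[-0.0002,0.0059,0],0.07],[[0,0,0],0]]';python3 -m creep '[[[-0.0002,0.0059,0],0.07],[[-0.0002,0.0059,0],0.07],[[-0.0002,0.0059,0],0.07],[[0,0,0],0]]';python3 - <<'E'
from station import *
import cv2, numpy as np
from h import *
f=grab_frame("wrist"); np.savez("pics/w10.npz",**f);s=sense(); print(s["tcp_pos"],s["ee_rot"],s["ft_force"])
cv2.imwrite("pics/w10.png",f["pixels"])
E
```

```text
clock: 20.6
tcp_pos: [0.4945, -0.3448, 0.031]
ee_rot: [-179.8, -0.1, -88.0]
ft_force: [3.3, -0.5, -0.7]
gripper_width: 0.0342
clock: 21.0
tcp_pos: [0.4766, -0.3439, 0.031]
ee_rot: [-179.9, -0.1, -100.0]
ft_force: [3.1, -1.9, -0.2]
gripper_width: 0.034
[ 0.47660621 -0.3439584   0.03102286] [-1.79876223e+02 -9.91641193e-02 -9.99678642e+01] [ 2.39604596 -0.95828652  0.55240321]
```

View pics/w10.png

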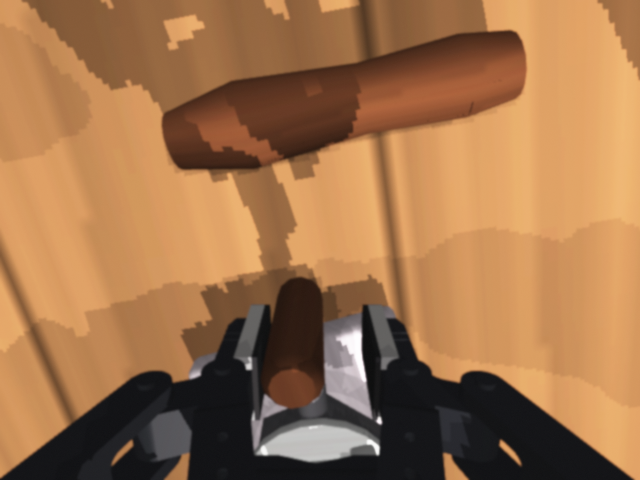

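```bash
python3 -m creep '[[[-0.0002,0.0059,0],0.07],[[-0.0002,0.0059,0],0.07],[[-0.0002,0.0059,0],0.07],[[0,0,0],0]]';python3 -m creep '[[[-0.0002,0.0059,0],0.07],[[-0.0002,0.0059,0],0.07],[[0,0,0],0]]';python3 -m creep '[[[-0.0002,0.0059,0],0.07],[[0,0,0],0],[[0,0,0],0]]'
```

```text
clock: 21.45
tcp_pos: [0.4592, -0.3394, 0.031]
ee_rot: [-179.9, -0.1, -112.1]
ft_force: [2.6, -3.3, 0.0]
gripper_width: 0.0343
clock: 21.75
tcp_pos: [0.4484, -0.3344, 0.031]
ee_rot: [-179.9, -0.1, -120.1]
ft_force: [2.3, -3.7, 0.7]
gripper_width: 0.0341
clock: 22.05
tcp_pos: [0.4434, -0.3314, 0.031]
ee_rot: [-179.9, -0.1, -124.1]
ft_force: [2.5, -4.7, 1.2]
gripper_width: 0.0339
```

```bash
python3 -m creep '[[[-0.0002,0.0042,0],0.05],[[0,0,0],0],[[0,0,0],0]]';python3 -m creep '[[[-0.0002,0.0042,0],0.05],[[0,0,0],0],[[0,0,0],0]]';python3 -m creep '[[[-0.0002,0.0042,0],0.05],[[0,0,0],0],[[0,0,0],0]]'
```

```text
clock: 22.35
tcp_pos: [0.4401, -0.3291, 0.031]
ee_rot: [-179.9, -0.1, -127.0]
ft_force: [1.2, -5.9, 1.4]
gripper_width: 0.0343
clock: 22.65
tcp_pos: [0.4367, -0.3266, 0.031]
ee_rot: [-179.8, -0.2, -129.8]
ft_force: [1.4, -5.1, 0.6]
gripper_width: 0.0341
clock: 22.95
tcp_pos: [0.4335, -0.3238, 0.031]
ee_rot: [-179.8, -0.2, -132.7]
ft_force: [1.3, -6.7, 0.5]
gripper_width: 0.0342
```

```bash
python3 -m creep '[[[-0.0001,0.0025,0],0.03],[[0,0,0],0],[[0,0,0],0]]';python3 -m creep '[[[-0.0001,0.0025,0],0.03],[[0,0,0],0],[[0,0,0],0]]';python3 - <<'E'
from station import *
import cv2, numpy as np
from h import *
f=grab_frame("wrist"); np.savez("pics/w11.npz",**f);s=sense(); print(s["tcp_pos"],s["ee_rot"],s["ft_force"])
cv2.imwrite("pics/w11.png",f["pixels"])
f=grab_frame("side"); np.savez("pics/s11.npz",**f);crop(f,290,150,100,90,7,"s11")
E
```

```text
clock: 23.25
tcp_pos: [0.4318, -0.3222, 0.031]
ee_rot: [-179.8, -0.2, -134.4]
ft_force: [1.0, -6.6, 1.8]
gripper_width: 0.0343
clock: 23.55
tcp_pos: [0.4311, -0.3212, 0.031]
ee_rot: [-179.7, -0.1, -136.2]
ft_force: [3.8, -8.9, -1.3]
gripper_width: 0.0343
[ 0.43112379 -0.32120052  0.03098818] [-1.79692461e+02 -1.45324557e-01 -1.36152951e+02] [ 2.77197402 -9.01237721 -0.71198114]
```

View pics/w11.png

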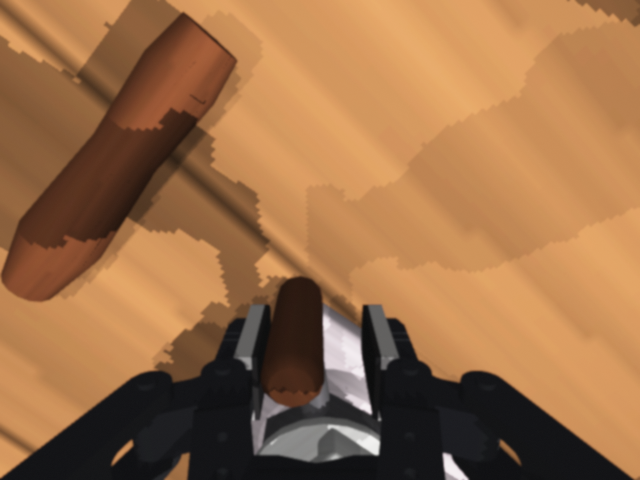

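View pics/s11.png

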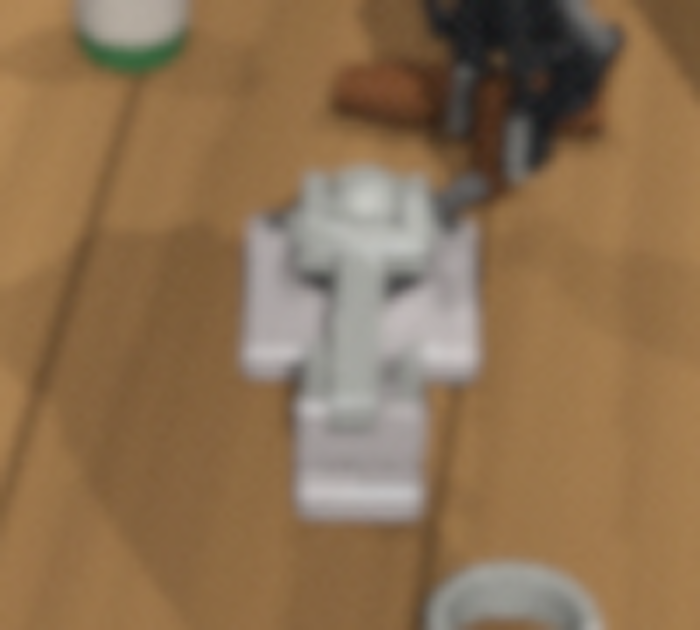

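```bash
python3 - <<'E'
from h import *
f=load("w11")
w=atz(f,294,388,.092)[:2];S=np.array([.4902,-.259]);d=w-S;a=np.arctan2(d[1],d[0]);print(w,np.hypot(*d),np.degrees(a),"s",-0.871-(a-np.radians(7.25)))
E
python3 -m creep '[[[-0.0001,0.0025,0],0.02],[[0,0,0],0],[[0,0,0],0]]';python3 -m creep '[[[-0.0001,0.0025,0],0.02],[[0,0,0],0],[[0,0,0],0]]'
```

```text
[ 0.43713255 -0.32378841] 0.08374779166867076 -129.320516874233 s 1.5126051806058403
clock: 23.95
tcp_pos: [0.4307, -0.3205, 0.031]
ee_rot: [-179.5, -0.1, -137.3]
ft_force: [6.3, -11.8, -5.7]
gripper_width: 0.0345
clock: 24.25
tcp_pos: [0.4303, -0.3199, 0.0311]
ee_rot: [-179.3, -0.1, -138.5]
ft_force: [8.9, -14.5, -9.0]
gripper_width: 0.0341
```

```bash
python3 -m creep '[[[0,-0.004,0],0],[[0,-0.004,0],0],[[0,-0.004,0],0],[[0,0,0],0],[[0,0,0],0]]'; python3 -c "
from station import *
import cv2,numpy as np
f=grab_frame('wrist');cv2.imwrite('pics/w12.png',f['pixels'])"
```

```text
clock: 24.75
tcp_pos: [0.4336, -0.3224, 0.0296]
ee_rot: [179.9, -0.0, -138.5]
ft_force: [-0.0, 0.3, -0.2]
gripper_width: 0.0344
```

View pics/w12.png

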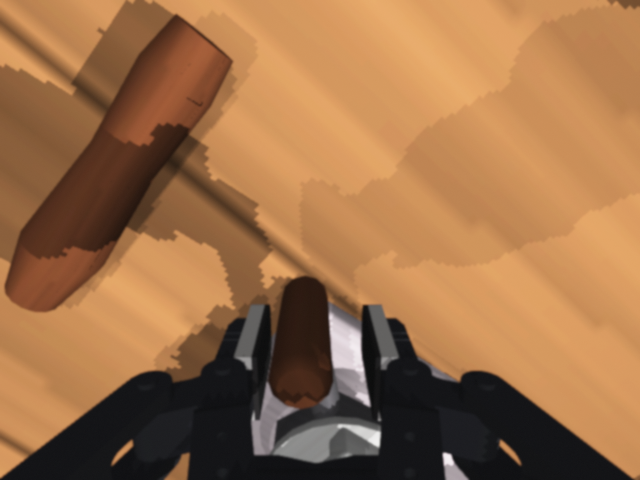

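```bash
python3 -m creep '[[[0,0,-0.01],0],[[0,0,-0.016],0],[[0,0,-0.02],0],[[0,0,-0.02],0],[[0,0,-0.02],0],[[0,0,-0.02],0],[[0,0,-0.012],0],[[0,0,0],-0.14],[[0,0,0],-0.14],[[0,0,0],-0.14]]'; python3 -m creep '[[[0,0,0],-0.14],[[0,0,0],-0.14],[[0,0,0],-0.14],[[0,0,0],-0.134],[[-0.018,-0.01,0],0],[[-0.025,-0.0135,0],0],[[-0.025,-0.0135,0],0],[[-0.025,-0.0135,0],0],[[-0.024,-0.0125,0],0],[[0,0,0],0],[[0,0,0],0]]' 0.1;python3 - <<'E'
from station import *
import cv2, numpy as np
from h import *
f=grab_frame("wrist"); np.savez("pics/w13.npz",**f);s=sense(); print(s["tcp_pos"],s["ee_rot"])
cv2.imwrite("pics/w13.png",f["pixels"])
E
```

```text
clock: 25.8
tcp_pos: [0.4343, -0.3231, 0.1486]
ee_rot: [180.0, 0.0, -114.1]
ft_force: [-1.1, 0.1, 0.5]
gripper_width: 0.0342
clock: 26.9
tcp_pos: [0.4821, -0.1988, 0.1484]
ee_rot: [180.0, -0.0, -82.6]
ft_force: [0.5, 0.1, -0.2]
gripper_width: 0.0471
[ 0.48189498 -0.199422    0.14830227] [ 1.79979233e+02 -1.69091071e-02 -8.27111913e+01]
```

View pics/w13.png

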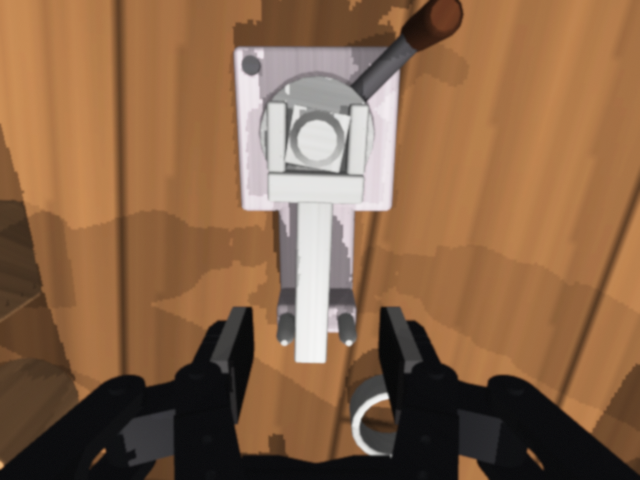

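```bash
python3 - <<'E'
from h import *
f=load("w13")
crop(f,230,0,250,240,3,"c13")
w=atz(f,446,18,.092)[:2];S=np.array([.4902,-.259]);d=w-S;a=np.arctan2(d[1],d[0]);print(w,np.hypot(*d),np.degrees(a),"s",-0.871-(a-np.radians(7.25)))
tcp=np.array([.4819,-.1994]);yaw=np.radians(-82.71)
X=np.array([np.cos(yaw),np.sin(yaw)]);Y=np.array([np.sin(yaw),-np.cos(yaw)])
for n,p in [("h1L",(299,210)),("h1R",(332,210)),("endL",(295,362)),("endR",(327,362)),("shL",(269,202)),("shR",(363,203)),("tL",(277,102)),("tR",(359,104))]:
    q=atz(f,*p,.067)[:2]-tcp;print(n,(q@X).round(4),(q@Y).round(4))
E
```

```text
[ 0.43657686 -0.32333402] 0.08375146214704424 -129.8115882250838 s 1.5211759925404031
h1L 0.0171 -0.0114
h1R 0.0171 0.0086
endL -0.0901 -0.0154
endR -0.0901 0.0065
shL 0.022 -0.0295
shR 0.0214 0.0273
tL 0.0792 -0.023
tR 0.0782 0.023
```

View pics/c13.png

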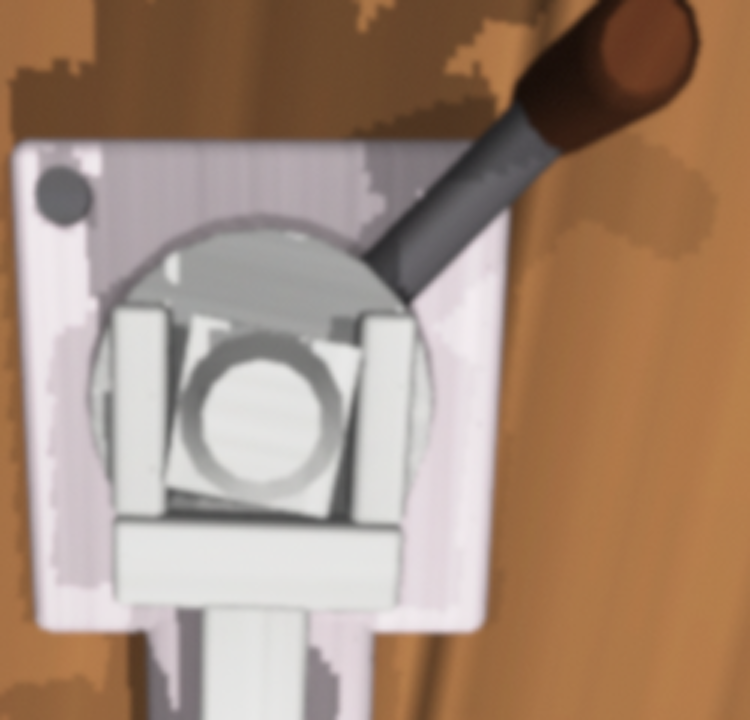

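```bash
python3 -m creep '[[[-0.002,-0.0019,0.01],0.028],[[0,0,0.015],0],[[0,0,0.016],0],[[0,0,0.016],0],[[0,0,0.016],0],[[0,0,0.016],0],[[0,0,0.016],0],[[0,0,0.012],0],[[0,0,0.004],0],[[0,0,0],0],[[0,0,0],0]]'; python3 -m creep '[[[0,0,0],0],[[0,0,0],0],[[0,0,0],0],[[0,0,0],0],[[0,0,0],0]]' -0.8 80
```

```text
clock: 28.05
tcp_pos: [0.4842, -0.1975, 0.0278]
ee_rot: [-180.0, -0.0, -84.4]
ft_force: [0.4, 0.0, -1.1]
gripper_width: 0.0473
clock: 28.55
tcp_pos: [0.4834, -0.1975, 0.0284]
ee_rot: [180.0, -0.1, -84.3]
ft_force: [-3.0, -0.2, 4.5]
gripper_width: 0.0201
```

```bash
python3 -m creep '[[[0,0,-0.003],0],[[0,0,-0.004],0],[[0,0,-0.004],0],[[0,0,-0.004],0],[[0,0,0],0]]'; python3 -m creep '[[[0,0,-0.005],0],[[0,0,-0.006],0],[[0,0,-0.008],0],[[0,0,-0.01],0],[[0,0,-0.02],0],[[0,0,-0.03],0],[[0,0,-0.03],0],[[0,0,-0.03],0],[[0,0,-0.03],0],[[0,0,-0.02],0],[[0,0,0],0],[[0,0,0],0]]';python3 - <<'E'
from station import *
import cv2, numpy as np
from h import *
f=grab_frame("wrist"); np.savez("pics/w14.npz",**f);s=sense(); print(s["tcp_pos"],s["ee_rot"],s["joints"].round(1))
cv2.imwrite("pics/w14.png",f["pixels"])
P=cloud(f)
for u,v in [(317,260),(317,410),(240,150),(395,150)]: print(P[v,u].round(4))
E
```

```text
clock: 29.05
tcp_pos: [0.4833, -0.1967, 0.0428]
ee_rot: [180.0, 0.0, -84.3]
ft_force: [-1.8, 0.9, -1.7]
gripper_width: 0.0201
clock: 30.25
tcp_pos: [0.4839, -0.1971, 0.2315]
ee_rot: [-179.9, -0.0, -84.3]
ft_force: [-0.5, -0.2, -3.5]
gripper_width: 0.0197
[ 0.48320459 -0.19687239  0.23036319] [ 1.79935649e+02  3.31969753e-02 -8.43359783e+01] [ -22.2   15.9    6.5   80.7   -0.  -117.8]
[ 0.4873 -0.2274  0.2703]
[ 0.4815 -0.1692  0.2712]
[ 0.5137 -0.2603  0.2709]
[ 0.4677 -0.2648  0.271 ]
```

View pics/w14.png

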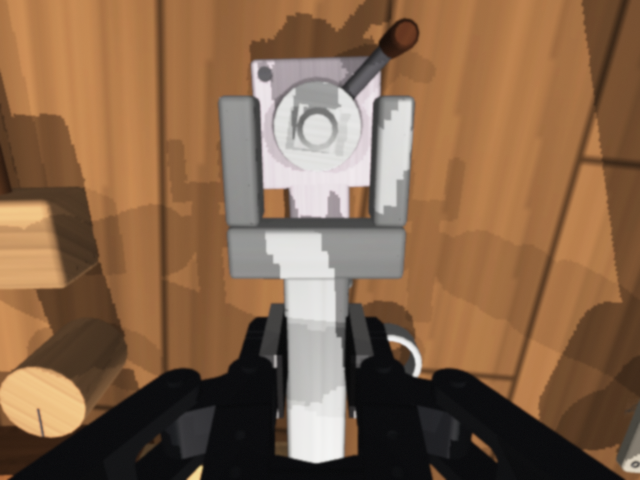

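```bash
python3 -m creep '[[[0,0,0],-0.026],[[-0.018,-0.005,0],0],[[-0.0275,-0.0082,0],0],[[-0.0275,-0.0082,0],0],[[-0.0275,-0.0082,0],0],[[-0.0275,-0.0082,0],0],[[-0.0275,-0.0082,0],0],[[-0.0275,-0.0082,0],0]]';python3 -m creep '[[[-0.0275,-0.0082,0],0],[[-0.0275,-0.0082,0],0],[[-0.0275,-0.0082,0],0],[[-0.0275,-0.0082,0],0],[[-0.0275,-0.0082,0],0],[[-0.0275,-0.0082,0],0],[[-0.0275,-0.0082,0],0],[[-0.0275,-0.0082,0],0],[[-0.01,-0.003,0],0],[[0,0,0],0],[[0,0,0],0]]';python3 - <<'E'
from station import *
import cv2, numpy as np
from h import *
f=grab_frame("wrist"); np.savez("pics/w15.npz",**f);s=sense(); print(s["tcp_pos"],s["ee_rot"],s["gripper_width"])
cv2.imwrite("pics/w15.png",f["pixels"])
f=grab_frame("side"); np.savez("pics/s15.npz",**f);crop(f,150,210,220,160,3.5,"s15")
E
```

```text
clock: 31.1
tcp_pos: [0.514, -0.0076, 0.2297]
ee_rot: [179.8, 0.0, -82.8]
ft_force: [1.2, 1.2, -2.6]
gripper_width: 0.0196
clock: 32.2
tcp_pos: [0.5536, 0.2271, 0.2302]
ee_rot: [179.9, -0.1, -82.8]
ft_force: [0.1, -0.2, -3.3]
gripper_width: 0.0198
[0.55378204 0.22677538 0.23062772] [ 1.79916088e+02 -5.86541651e-02 -8.28843083e+01] 0.020033413578475174
```

View pics/w15.png

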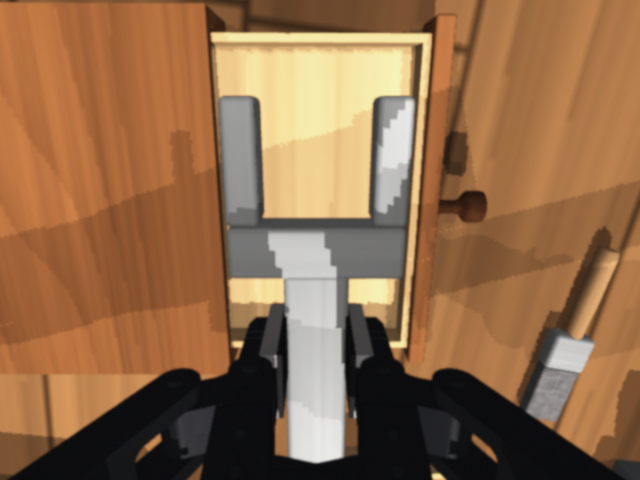

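View pics/s15.png

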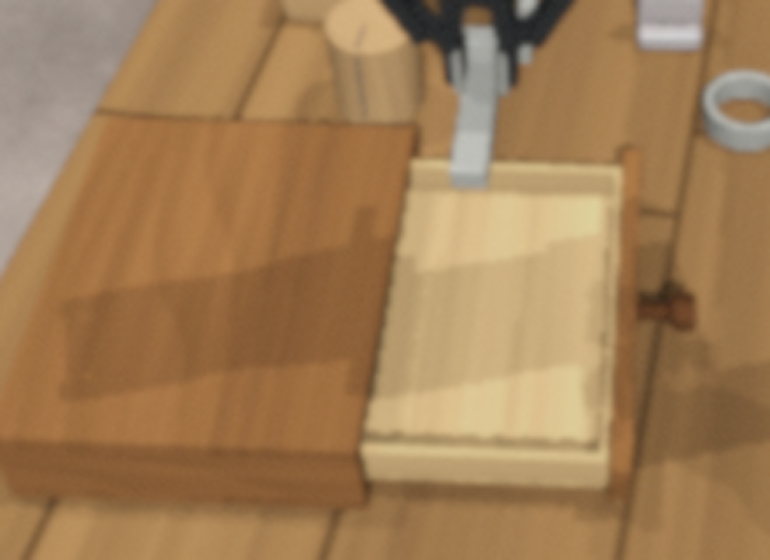

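```bash
python3 - <<'E'
from h import *
f=load("w15")
tcp=np.array([.5538,.2268]);yaw=np.radians(-82.88)
X=np.array([np.cos(yaw),np.sin(yaw)]);Y=np.array([np.sin(yaw),-np.cos(yaw)])
P=cloud(f)
for n,p,z in [("wall-y in",(320,46),.048),("wall+y in",(380,341),.048),("front in top",(418,120),.048),("front in bot",(406,320),.048),("fb out",(425,320),.057),("top edge",(213,100),.07),("top edge2",(226,320),.07),("knob",(478,206),.039),("topcorner+y",(229,374),.07)]:
    w=atz(f,*p,z)[:2];q=w-tcp;print(n,w.round(4),(q@X).round(4),(q@Y).round(4),P[p[1],p[0]].round(3))
E
```

```text
wall-y in [0.5662 0.1071] 0.1203 0.0026 [0.566 0.104 0.022]
wall+y in [0.4772 0.3532] -0.1349 0.0603 [0.535 0.219 0.278]
front in top [0.4816 0.1508] 0.0664 0.081 [0.482 0.151 0.048]
front in bot [0.457  0.3282] -0.1126 0.0835 [0.457 0.328 0.048]
fb out [0.4427 0.3214] -0.1077 0.0985 [0.443 0.321 0.059]
top edge [0.6398 0.1556] 0.0813 -0.0765 [0.642 0.156 0.062]
top edge2 [0.6196 0.3363] -0.1005 -0.0789 [0.62  0.336 0.07 ]
knob [0.4131 0.2153] -0.006 0.141 [0.419 0.213 0.054]
topcorner+y [0.6137 0.3912] -0.1557 -0.0798 [0.579 0.219 0.303]
```

```bash
python3 -m creep '[[[0,0,0.012],0],[[0,0,0.02],0],[[0,0,0.022],0],[[0,0,0.022],0],[[0,0,0.022],0],[[0,0,0.022],0],[[0,0,0.022],0],[[0,0,0.022],0],[[0,0,0.02],0],[[0,0,0.012],0],[[0,0,0.006],0],[[0,0,0],0]]';python3 -m creep '[[[0,0,0.005],0],[[0,0,0.005],0],[[0,0,0.005],0],[[0,0,0],0],[[0,0,0],0]]'
```

```text
clock: 33.5
tcp_pos: [0.5537, 0.2274, 0.0285]
ee_rot: [179.9, -0.0, -82.9]
ft_force: [0.6, 0.4, -2.2]
gripper_width: 0.0201
clock: 34.0
tcp_pos: [0.554, 0.228, 0.0141]
ee_rot: [180.0, -0.0, -82.8]
ft_force: [0.5, -0.4, -2.4]
gripper_width: 0.0196
```

```bash
python3 -m creep '[[[0,0,0.005],0],[[0,0,0.004],0],[[0,0,0.003],0],[[0,0,0],0],[[0,0,0],0]]';python3 -m creep '[[[0,0,0.002],0],[[0,0,0],0],[[0,0,0],0]]'
```

```text
clock: 34.5
tcp_pos: [0.554, 0.228, 0.002]
ee_rot: [180.0, -0.0, -82.8]
ft_force: [-0.3, -0.3, -3.1]
gripper_width: 0.0199
clock: 34.8
tcp_pos: [0.5542, 0.228, 0.0002]
ee_rot: [-180.0, 0.0, -82.8]
ft_force: [0.3, -0.9, -3.2]
gripper_width: 0.0197
```

```bash
python3 -m creep '[[[0,0,0.002],0],[[0,0,0],0],[[0,0,0],0]]';python3 -m creep '[[[0,0,0.001],0],[[0,0,0],0],[[0,0,0],0]]'
```

```text
clock: 35.1
tcp_pos: [0.5553, 0.2283, -0.0006]
ee_rot: [-179.9, 0.0, -82.9]
ft_force: [0.5, -0.7, 4.5]
gripper_width: 0.0201
clock: 35.4
tcp_pos: [0.5559, 0.2283, -0.0006]
ee_rot: [-179.8, 0.0, -82.9]
ft_force: [-0.9, -1.6, 8.9]
gripper_width: 0.0199
```

```bash
python3 -m creep '[[[0,0,-0.001],0],[[0,0,0],0],[[0,0,0],0],[[0,0,0],0]]' 0.1;python3 -m creep '[[[0,0,-0.008],0],[[0,0,-0.015],0],[[0,0,-0.02],0],[[0,0,-0.025],0],[[0,0,-0.025],0],[[0,0,-0.025],0],[[0,0,-0.015],0],[[0,0,0],0],[[0,0,0],0]]';python3 - <<'E'
from station import *
import cv2, numpy as np
from h import *
f=grab_frame("wrist"); np.savez("pics/w16.npz",**f);s=sense(); print(s["tcp_pos"],s["ee_rot"],s["gripper_width"])
cv2.imwrite("pics/w16.png",f["pixels"])
E
```

```text
clock: 35.8
tcp_pos: [0.5538, 0.228, -0.0023]
ee_rot: [180.0, -0.0, -82.8]
ft_force: [-0.0, 0.6, -0.1]
gripper_width: 0.0473
clock: 36.7
tcp_pos: [0.5541, 0.2281, 0.1313]
ee_rot: [-180.0, 0.0, -82.8]
ft_force: [0.3, 0.1, -0.8]
gripper_width: 0.0472
[0.55356094 0.22781277 0.13038207] [ 1.79925124e+02 -1.89760554e-02 -8.28395396e+01] 0.04708921039880055
```

View pics/w16.png

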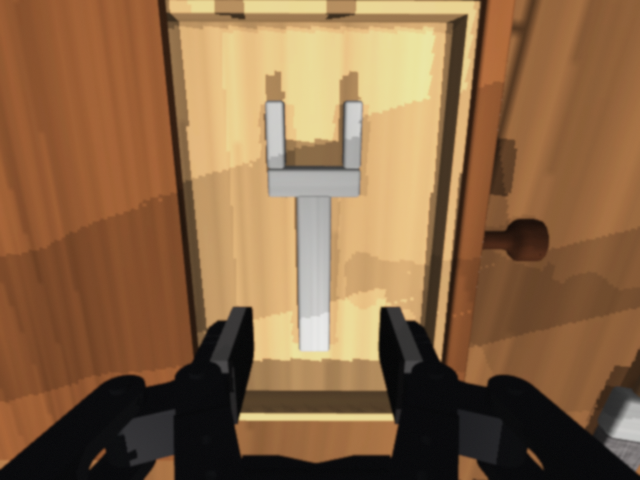

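```bash
python3 - <<'E'
from h import *
f=load("w16");P=cloud(f)
tcp=np.array([.5536,.2278]);yaw=np.radians(-82.84)
X=np.array([np.cos(yaw),np.sin(yaw)]);Y=np.array([np.sin(yaw),-np.cos(yaw)])
for u,v in [(275,130),(352,130),(314,180),(314,210),(314,330)]: print(P[v,u].round(4))
for n,p,z in [("knobtop",(522,233),.039+.0),("knobC",(528,240),.045),("knob end",(549,241),.039)]:
    w=atz(f,*p,z)[:2];q=w-tcp;print(n,w.round(4),(q@X).round(4),(q@Y).round(4),P[p[1],p[0]].round(3))
E
```

```text
[0.5874 0.1678 0.0381]
[0.5417 0.162  0.0395]
[0.5605 0.1946 0.0386]
[0.5582 0.2135 0.039 ]
[0.5476 0.2989 0.0389]
knobtop [0.4233 0.212 ] -0.0005 0.1313 [0.429 0.209 0.05 ]
knobC [0.4215 0.2145] -0.0033 0.1327 [0.425 0.213 0.051]
knob end [0.4044 0.2151] -0.0059 0.1496 [0.38  0.225 0.   ]
```

```bash
python3 -m creep '[[[0,0.015,0],0],[[0,0.026,0],0],[[0,0.03,0],0],[[0,0.03,0],0],[[0,0.03,0],0],[[0,0.03,0],0],[[-0.004,0.02,0],0],[[0,0.005,0],0],[[0,0,0],0],[[0,0,0],0]]' -1;python3 -m creep '[[[0,0,0.012],0],[[0,0,0.018],0],[[0,0,0.018],0],[[0,0,0.018],0],[[0,0,0.018],0],[[0,0,0.018],0],[[0,0,0.015],0],[[0,0,0.01],0],[[0,0,0],0],[[0,0,0],0]]';python3 - <<'E'
from station import *
import cv2, numpy as np
from h import *
f=grab_frame("wrist"); np.savez("pics/w17.npz",**f);s=sense(); print(s["tcp_pos"],s["ee_rot"],s["gripper_width"])
cv2.imwrite("pics/w17.png",f["pixels"])
E
```

```text
clock: 37.75
tcp_pos: [0.3699, 0.209, 0.131]
ee_rot: [-180.0, -0.0, -82.9]
ft_force: [1.1, 0.2, -0.4]
gripper_width: -0.0002
clock: 38.75
tcp_pos: [0.3696, 0.2089, 0.0042]
ee_rot: [180.0, -0.0, -82.9]
ft_force: [0.0, 0.2, -0.1]
gripper_width: 0.0001
[0.36991304 0.20911775 0.00463171] [-1.79948717e+02  2.23582710e-02 -8.28573292e+01] -0.00019650942052147226
```

View pics/w17.png

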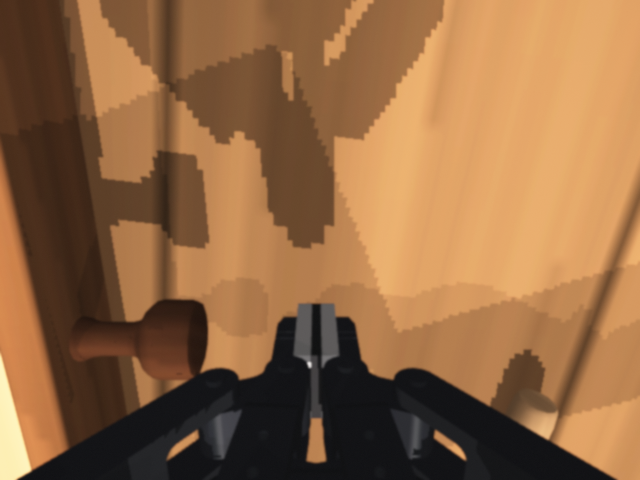

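```bash
python3 - <<'E'
from h import *
f=load("w17");P=cloud(f)
tcp=np.array([.3699,.2091]);yaw=np.radians(-82.86)
X=np.array([np.cos(yaw),np.sin(yaw)]);Y=np.array([np.sin(yaw),-np.cos(yaw)])
for u,v in [(200,338),(185,338),(185,305),(185,372),(305,315),(325,315),(285,330),(350,330),(205,380),(430,380)]:
    w=P[v,u];q=w[:2]-tcp;print(u,v,w.round(4),(q@X).round(4),(q@Y).round(4))
E
```

```text
200 338 [0.4117 0.2151 0.0387] -0.0008 -0.0423
185 338 [0.4137 0.208  0.0509] 0.0065 -0.0434
185 305 [0.4165 0.2009 0.042 ] 0.014 -0.0453
185 372 [0.4131 0.2204 0.0517] -0.0059 -0.0443
305 315 [0.3756 0.1989 0.0432] 0.0108 -0.0043
325 315 [0.3688 0.1983 0.0427] 0.0105 0.0025
285 330 [0.3817 0.2042 0.0454] 0.0063 -0.0111
350 330 [0.3598 0.2018 0.0448] 0.0059 0.011
205 380 [0.4002 0.2009 0.0802] 0.0119 -0.029
430 380 [0.3429 0.1939 0.0799] 0.0117 0.0287
```

```bash
python3 -m creep '[[[0,-0.005,0.004],0],[[0,-0.008,0],0],[[0,-0.008,0],0],[[0,-0.008,0],0],[[0,-0.008,0],0],[[0,-0.01,0],0],[[0,-0.012,0],0],[[0,-0.012,0],0],[[0,-0.012,0],0],[[0,-0.012,0],0],[[0,-0.012,0],0],[[0,-0.012,0],0]]';python3 -m creep '[[[0,-0.012,0],0],[[0,-0.012,0],0],[[0,-0.012,0],0],[[0,-0.01,0],0],[[0,-0.01,0],0],[[0,-0.008,0],0],[[0,0,0],0]]'; python3 -c "
from station import *
import cv2,numpy as np
f=grab_frame('side');cv2.imwrite('pics/s18.png',cv2.resize(f['pixels'][200:400,140:420],None,fx=2.8,fy=2.8))"
```

```text
clock: 40.0
tcp_pos: [0.4884, 0.2235, 0.0001]
ee_rot: [-180.0, -0.0, -82.9]
ft_force: [-1.6, 0.2, 1.7]
gripper_width: 0.0001
clock: 40.7
tcp_pos: [0.5523, 0.232, 0.0002]
ee_rot: [-179.9, 0.0, -82.9]
ft_force: [-0.0, -0.2, 0.0]
gripper_width: 0.0002
```

View pics/s18.png

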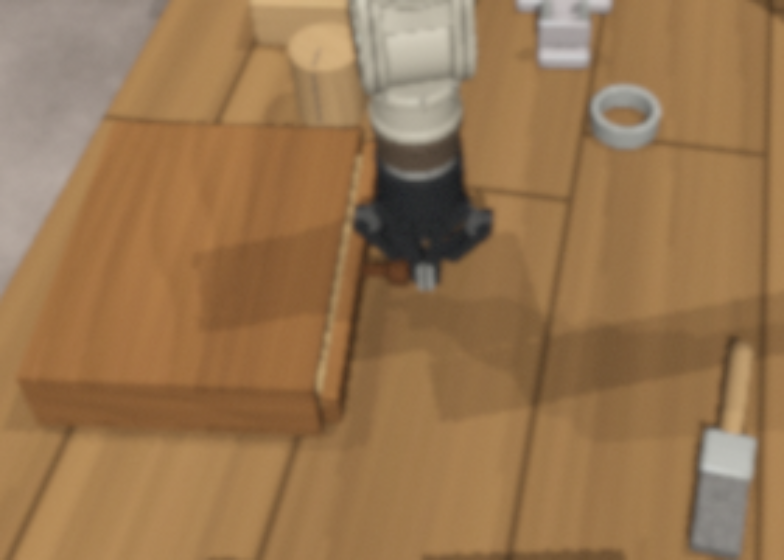

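```bash
python3 -m creep '[[[0,-0.006,0],0],[[0,-0.006,0],0],[[0,0,0],0]]';python3 -m creep '[[[0,-0.004,0],0],[[0,-0.004,0],0],[[0,0,0],0],[[0,0,0],0]]'
```

```text
clock: 41.05
tcp_pos: [0.5584, 0.2326, -0.0001]
ee_rot: [179.5, -0.0, -82.8]
ft_force: [-10.2, -1.3, 7.9]
gripper_width: -0.0002
clock: 41.45
tcp_pos: [0.558, 0.2325, -0.0001]
ee_rot: [178.7, -0.0, -82.7]
ft_force: [-29.0, -3.8, 23.1]
gripper_width: -0.0002
```

```bash
python3 -m creep '[[[0,0.008,0],0],[[0,0.008,0],0],[[0,0.01,0],0],[[0,0.015,0],0],[[0,0.02,0],0],[[0,0.02,0],0],[[0,0.02,-0.02],0],[[0,0.02,-0.03],0],[[0,0.02,-0.04],0],[[0,0.02,-0.04],0],[[0,0,-0.02],0],[[0,0,0],0]]';python3 - <<'E'
from station import *
import cv2, numpy as np
from h import *
for n in ["side","top","wrist"]:
    f=grab_frame(n); np.savez(f"pics/{n}19.npz",**f);cv2.imwrite(f"pics/{n}19.png",f["pixels"])
s=sense();print(s["tcp_pos"])
f=load("wrist19")
E
```

```text
clock: 42.65
tcp_pos: [0.4131, 0.2154, 0.1541]
ee_rot: [-179.5, 0.2, -82.8]
ft_force: [0.7, 0.4, -0.2]
gripper_width: 0.0001
[0.41061093 0.21387244 0.14949665]
```

View pics/side19.png

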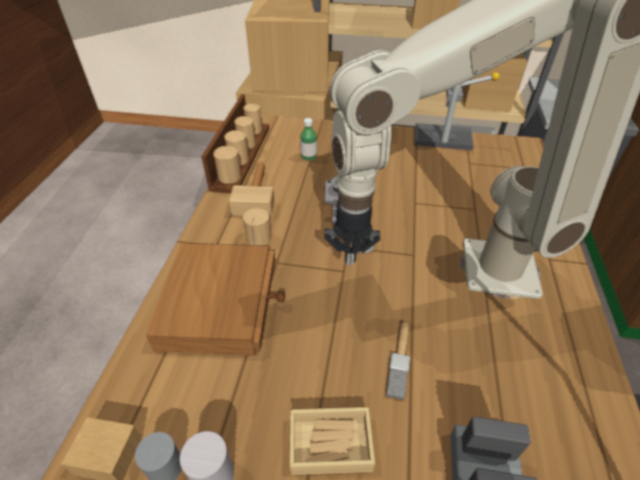

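View pics/top19.png

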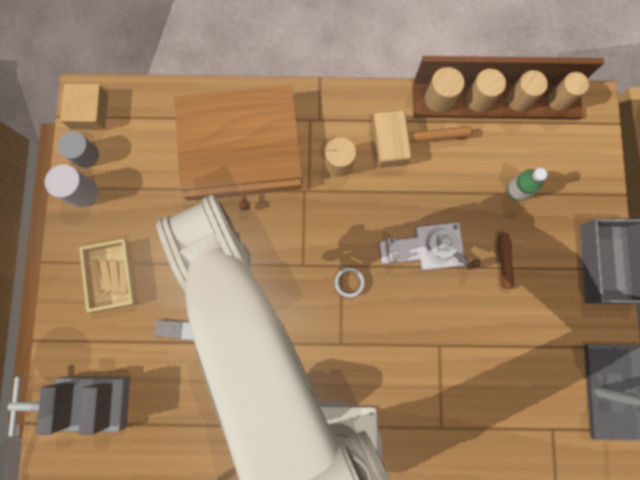

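```bash
python3 - <<'E'
from h import *
f=load("top19");crop(f,170,160,150,60,5,"c19");P=cloud(f)
for u in (210,225,270,285): print(u,[(v,P[v,u,0].round(3),P[v,u,2].round(3)) for v in range(176,202,2)])
crop(load("side19"),230,230,80,130,5,"cs19")
crop(f,370,200,140,100,5,"c19b")
E
```

```text
210 [(176, np.float64(0.649), np.float64(0.064)), (178, np.float64(0.642), np.float64(0.072)), (180, np.float64(0.638), np.float64(0.065)), (182, np.float64(0.631), np.float64(0.072)), (184, np.float64(0.626), np.float64(0.072)), (186, np.float64(0.622), np.float64(0.068)), (188, np.float64(0.62), np.float64(0.059)), (190, np.float64(0.615), np.float64(0.058)), (192, np.float64(0.609), np.float64(0.062)), (194, np.float64(0.607), np.float64(0.05)), (196, np.float64(0.463), np.float64(0.606)), (198, np.float64(0.458), np.float64(0.615)), (200, np.float64(0.455), np.float64(0.615))]
225 [(176, np.float64(0.648), np.float64(0.07)), (178, np.float64(0.642), np.float64(0.072)), (180, np.float64(0.637), np.float64(0.074)), (182, np.float64(0.633), np.float64(0.067)), (184, np.float64(0.628), np.float64(0.069)), (186, np.float64(0.628), np.float64(0.049)), (188, np.float64(0.62), np.float64(0.059)), (190, np.float64(0.615), np.float64(0.059)), (192, np.float64(0.611), np.float64(0.056)), (194, np.float64(0.61), np.float64(0.038)), (196, np.float64(0.611), np.float64(0.016)), (198, np.float6
[... 548 characters left out ...]
616), np.float64(0.0)), (198, np.float64(0.611), np.float64(-0.001)), (200, np.float64(0.606), np.float64(-0.0))]
285 [(176, np.float64(0.65), np.float64(0.068)), (178, np.float64(0.643), np.float64(0.077)), (180, np.float64(0.645), np.float64(0.051)), (182, np.float64(0.637), np.float64(0.062)), (184, np.float64(0.633), np.float64(0.056)), (186, np.float64(0.629), np.float64(0.052)), (188, np.float64(0.629), np.float64(0.033)), (190, np.float64(0.633), np.float64(-0.0)), (192, np.float64(0.627), np.float64(0.002)), (194, np.float64(0.621), np.float64(0.003)), (196, np.float64(0.616), np.float64(0.001)), (198, np.float64(0.612), np.float64(-0.001)), (200, np.float64(0.606), np.float64(0.0))]
```

View pics/c19.png

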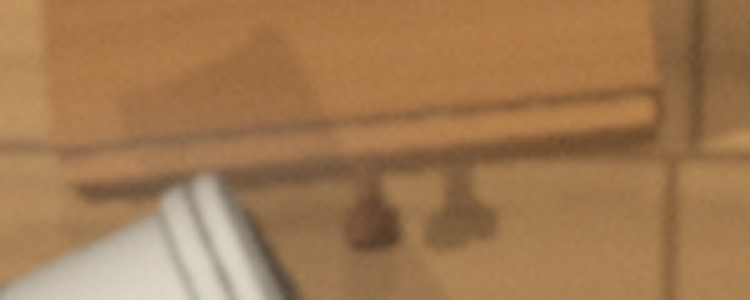

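View pics/cs19.png

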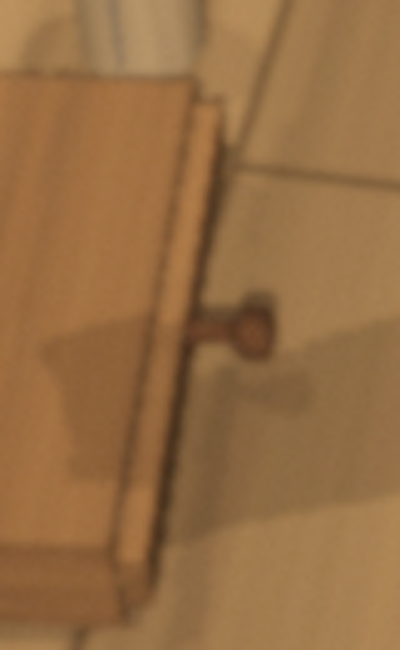

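View pics/c19b.png

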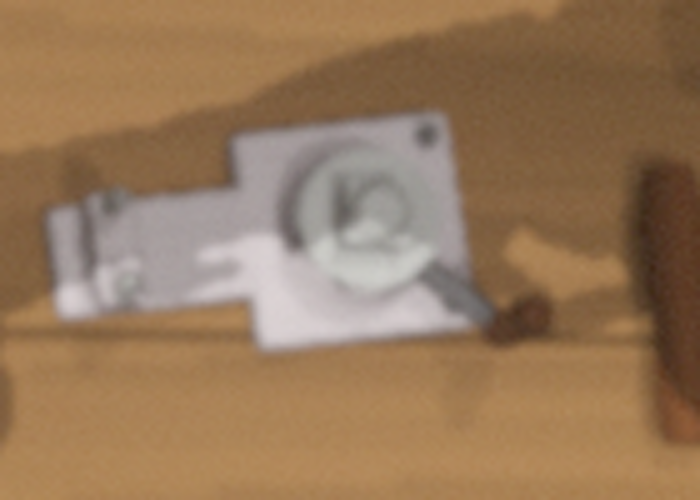

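```bash
python3 -m creep '[[[0,0,0],0],[[0,0,0],0],[[0,0,0],0]]'; python3 -c "
from station import *
print(sign_off())"
```

```text
clock: 43.1
tcp_pos: [0.4104, 0.2137, 0.1491]
ee_rot: [179.9, -0.0, -82.9]
ft_force: [-0.4, 0.1, -0.3]
gripper_width: -0.0003
the job is handed in; nothing more can be done
None
```

The job is done and handed in at 43.1 s, with no verdict reported. I seated the spanner on the screw's square between the pins, swung the lever clockwise until it stopped firm, laid the spanner back in the drawer and shut the drawer.

**Last checks**
- **Locknut:** the post had turned about 1.52 rad in total. The square had turned about 0.19 rad with it, inside the 0.4 rad limit. That puts the locknut at about 1.3 rad, and the push rose to about 17 N at the stop.
- **Spanner:** its top measured 38–39.5 mm along its length after I released it, so it lay flat and clear of all the drawer walls. I could not see it once the drawer was shut.
- **Drawer:** it stopped firm at about 29 N, and the pictures show the front board up against the unit.
- **Bystanders:** none has visibly moved in the last pictures, though the arm hid part of the brush from the top camera. The robot was touching nothing.

**Disagreement:** the real fingertips sat about 29 mm higher than the reported tool point. My first grasp therefore closed above the handle without touching it. I corrected for this from the wrist camera's depth readings, and every later height was consistent.

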